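Turn a thermometer case over to a side grip and press its cradle home

ROBOT

A 6-joint arm with a two-finger parallel gripper is mounted at the origin on the work surface. World frame = base frame: x ahead of the robot, y to its left, z up, the work surface at z = 0. Lengths are in m, angles in rad, forces in N, time in s.
With the tool pointing down it reaches from about 0.325 to 0.85 m from the base axis. Payload 4.4 kg.
Tool frame: the origin (TCP) lies at the very end of the fingers, on their centre line; the grasp point (between the pads) lies 19 mm behind it; x points along the fingers, z is the direction in which the jaws open and shut, and the axes are right-handed (so a half turn about x gives the same grasp; the last joint's range is limited). The gripper opens to 94 mm and grips with 3 to 60 N. Pads are 16 mm wide; open, the fingers measure 119 mm over their backs; the gripper's body (75 mm by 177 mm) begins 78 mm behind the grasp point.
Start: joints at [-1.363, 0.207, 1.542, -0, 1.393, -0.15], TCP at [0.202, -0.538, 0.205] pointing down, gripper open.
Joint ranges: [-2.73, 2.73], [-0.86, 2.22], [0.23, 2.46], [-1.11, 4.25], [0.08, 2.63], [-2.82, 2.82]. Speed limits (rad/s): [2.79, 2.79, 3.14, 3.14, 3.14, 3.14].

INTERFACE

Orientations are given as [roll, pitch, yaw] about the fixed x, y, z axes, in that order (R = Rz(yaw) Ry(pitch) Rx(roll)).
In Python, from workcell import read_state, get_image, calibration, close_job, spot_in, regions_of gives the robot as it stands. The module is installed in compiled form; this text tells all that it offers.
- The arm moves only by the tool arm_command, never from a script. Its argument "targets" is a list of rows, each an object of numbers: "dx", "dy", "dz": the shift along the tool's x, y, z in units of 0.2 m (1.0 is 0.2 m); "wx", "wy", "wz": the turn, a rotation vector about the tool's x, y, z in units of 45 degrees (1.0 is 45 degrees). A call has 1 to 10 rows; each row is the pose to reach, as a shift and turn from the pose commanded when the call began, along the tool's axes at that moment; what a row does not reach only later rows make up. A row lasts 1/12 s, in which the tool goes at most 41.7 mm and 7.16 degrees, less where a joint would pass 70% of its speed; a pose out of reach is approached as far as the arm can. A call with a number of a shift or a turn outside -1 to 1 is refused whole. A call with a gripper value outside its range is refused whole. "claw" is the opening in per cent of the stroke, from 0 (shut) to 100 (fully open), set as the call begins (left out, the last holds). The fingers move at their own pace and stop on an object; the grip force is fixed at half the most. Time passes only in rows, so rows that repeat a pose let the fingers close. It gives the time, the measured TCP pose, the force and the opening at its end, in the units of the state.
- read_state(): the state, without advancing time (a new reading comes with each control period).
- get_image(name): name is "scene" or "top" or "wrist"; returns the picture (480x640x3 uint8, red, green, blue); there is no depth.
- calibration(name): a dict with "fx", "fy", "cx", "cy" (pixels), "R" (3x3) and "t" (3): a world point X has camera coordinates R X + t; the wrist camera has in their place "tool_from_camera" (4x4, takes a point from camera to tool coordinates, whose origin is the TCP and whose axes are the tool frame's). Camera axes: x right, y down, z forward; pixel columns grow to the right and rows downward; lengths in m; the calibration is good to about 2 mm. A picture is of the moment at which its call begins: read the wrist's pose just before it. calibration takes no time and is no camera call.
- close_job(): hands the job in, once; it reports no verdict.
Trained networks look in the newest picture that a camera, given by its name, has taken for a name from the list of things; names that differ only in an ending like _2 or _b are one class to them, and where a whole thing is asked for, a point or a joint stands for the part that bears it (a point fixed in the world has none). Each returns a list of dicts, best first, with "p" (0 to 1); they miss things now and then, are a little off and sometimes report something else, mostly with a low value. They report only what shows in the picture. A call takes as long as a camera call. They do not tell look-alikes from the thing itself.
- spot_in(camera, label): "centre" ([x, y, z] in m, in the coordinates of the camera as it stood for that picture, good to about 4 mm: the middle of the surface that is visible of it).
- regions_of(camera, label): "pixels" (480x640 bool, what is visible of it).
The state is a dict: "t": time; "joint_pos": joint angles; "joint_velocities": joint speeds; "effort": joint torques, N m; "position": TCP position; "tool_rot": TCP orientation; "ft_force": force on the tool from outside, world axes, zero at the start; "moment": the same for the moment, N m; "finger_gap": finger opening in m.
Only numpy, scipy, OpenCV 4.12 (cv2) and the standard library are available. Lean on these libraries where they do the work, as an engineer would, in place of code of your own. Each camera call takes 0.05 s, during which the arm holds its last target.

TASK

The frosted glass thermometer case stands in the yellow drying stand with only its capped end showing: lift it out, rest it lengthwise in the V-shaped tin chute and let go of it there, so that you can take it again by its side. Then lay it centred and level in the two saddles of the raised brass cradle and press it gently down until the cradle is fully home on its grey base, and let go. Do not shift the orange float, the steel tipping bucket or the wing nut.

Things in the scene. Friction and masses are not known exactly. Their poses are not given: they have to be found in the camera images.
- case: Frosted glass thermometer case: a straight rod 22 mm in diameter, 170 mm long, 70 to 120 g. Origin at its middle, z along its length towards the end with the blue cap. At the start it stands in the drying stand, blue cap up, its upper 55 mm showing. Either way round is fine in the chute and in the cradle.
- stand: Fixed drying stand: an upright yellow tube, 38 mm outside and 26 mm inside, on a dark round foot 84 mm across. Origin under the middle of the foot. The case stands in the tube, on the 10 mm high foot; the tube's rim is 125 mm above the table, so the case comes free after a lift of 115 mm.
- chute: Fixed unit, origin on the table: concrete ledge 100 x 150 x 100 mm high (its x from -115 to -15 mm) and blue open plastic crate 130 x 150 x 55 mm high (its x from 0 to 130 mm). The tin chute (rest) is fixed to the ledge and slopes down at 45 degrees along this body's +x into the crate.
- rest: The tin V chute, fixed. z runs up its 45 degree slope and is the axis of a case lying in the V; x points out of the V, 45 degrees up and towards the crate; y is level. Origin: middle of the lower end face of a case that lies against the lip, 75 mm above the table; the case's middle is then at z = 85 mm (75 to 110 is accepted: friction may hold it off the lip). The lip reaches 4 mm above the axis.
- rest_gap (a point): Point on the axis of a case lying in the V chute, 75 mm up the slope from rest, in the middle of a 66 mm gap left for fingers between the two V pieces (they span 12 to 42 mm and 108 to 126 mm up the slope, 36 mm across their edges, which end about level with the axis). In the gap a 44 mm wide spine lies 30 mm below the axis. Above 126 mm the upper 44 mm of the case stand free.
- bracket: Fixed grey base of the cradle, 190 x 75 x 20 mm high, origin at the middle of its underside on the table, x along the cradle. Two thin steel guide pins 10 mm in diameter rise to 54 mm at x = +80 and -80 mm.
- cradle (a joint): Brass cradle's slide on the base: 0 is fully raised, it grows downwards, 0.015 m is fully home on the base's shoulder. It starts raised, 0 to 4 mm down. It is held by friction only (no spring): about 7 N of push moves it, it stays where it is left, and at the shoulder the force rises sharply.
- cradle_seat (a point): Middle of the axis of a case lying in the cradle's two saddles; moves with the cradle; x along the case, z up. 83 mm above the table fully raised, 68 mm when home. The saddles are 90 degree Vs 18 mm wide at x = +50 and -50 mm, 36 mm across their edges, which end about level with the axis; 82 mm between them are free for fingers, above a plate 40 mm below the axis.
- float: Orange rain-gauge float, 64 mm across, 75 mm tall with its stem, loose bystander. Origin under its middle.
- bucket: Steel tipping bucket with two pans, about 56 x 100 x 41 mm, loose bystander. Origin under its middle.
- wingnut: Brass wing nut, about 52 mm over its wings, 25 mm tall, loose bystander. Origin under its middle.
Not all that is in view belongs to the job. Of the things like the case, leave any that is green or red; of the rest the smaller one is meant.

How it is judged:
On the way, in this order (a step that is already met when the one before it is completed fails the run):
1. the case lies in the V chute, at rest and let go (x of case in the frame of rest between -0.005 and 0.005 m and y of case in the frame of rest between -0.005 and 0.005 m and z of case in the frame of rest between 0.075 and 0.11 m and angle between the z axis of case and the z axis of rest, either way round below 0.07 rad and contact force between case and the fingers below 0.05 N and linear speed of case below 0.02 m/s), for 0.2 s.
2. the case lies in both saddles of the cradle while the cradle is still up (less than 10 mm down) (x of case in the frame of cradle_seat between -0.015 and 0.015 m and y of case in the frame of cradle_seat between -0.004 and 0.004 m and z of case in the frame of cradle_seat between -0.004 and 0.004 m and angle between the z axis of case and the x axis of cradle_seat, either way round below 0.06 rad and value of joint cradle below 0.01 m), for 0.05 s.
At the end, for the whole second after the job is handed in: The case lies in both saddles, its middle within 15 mm of the cradle's middle along its length and 4 mm across and in height, parallel to the cradle within 0.06 rad; the cradle is home (at least 13.5 mm of its 15 mm down); the case is let go and at rest (x of case in the frame of cradle_seat between -0.015 and 0.015 m and y of case in the frame of cradle_seat between -0.004 and 0.004 m and z of case in the frame of cradle_seat between -0.004 and 0.004 m and angle between the z axis of case and the x axis of cradle_seat, either way round below 0.06 rad and value of joint cradle above 0.0135 m and linear speed of case below 0.02 m/s and contact force between case and the fingers below 0.05 N); the robot touches nothing.
It fails at once if the case is pressed on the bracket or its cradle with more than 45 N (contact force between case and bracket above 45 N).
It fails at once if a bystander (float, bucket or wing nut) is shifted by more than 20 mm (distance of any of float, bucket, wingnut from where it was at the start of the episode above 0.02 m).
It also fails if it takes over 64 s, if anything falls off the work surface, if the arm or the gripper's body presses on something with over 40 N, if the wrist force passes 120 N, or if a joint passes its speed limit or range.

## Working session

There is one attempt and no reset: what is moved stays moved. The work goes in short steps, Python scripts to look and compute and a tool call to move; the robot and the scene stay as the last step left them, time stands still between calls to the robot, and variables do not carry over. Pictures are saved under pics/ and viewed, and the job is handed in when it is done.

Besides the shell and the picture viewer there is one more tool, called after ">>>" as name(argument=value, ...) on one line, values as JSON. arm_command: Moves the arm, as the interface text tells. Shifts and turns lie within -1 to 1; 1 stands for 0.2 m of shift or 45 degrees of turn. Its arguments: {"type":"object","properties":{"targets":{"type":"array","items":{"type":"object","properties":{"dx":{"type":"number"},"dy":{"type":"number"},"dz":{"type":"number"},"wx":{"type":"number"},"wy":{"type":"number"},"wz":{"type":"number"}}}},"claw":{"type":"number"}},"required":["targets"]}

```bash
mkdir -p pics; ls
python3 - <<'E'
from workcell import *
import cv2,json
print(read_state())
for n in ["scene","top","wrist"]:
    im=get_image(n); cv2.imwrite(f"pics/{n}0.png",im[:,:,::-1]); c=calibration(n); print(n,c)
E
```

```text
pics
{'t': 0.0, 'joint_pos': array([-1.36249678e+00,  2.07413738e-01,  1.54291555e+00, -2.43175569e-05,
        1.39348138e+00, -1.50509646e-01]), 'joint_velocities': array([ 1.08115337e-03, -1.81744317e-06,  2.20092566e-04,  6.18443126e-04,
        1.16135916e-03,  4.79725639e-04]), 'effort': array([ 1.53212230e-03, -3.70871472e+01, -2.81419981e+01,  6.98613748e-02,
        3.61037767e-02, -1.67309786e-04]), 'position': array([ 0.2017284 , -0.53761071,  0.20431257]), 'tool_rot': array([3.00187005, 1.56857818, 1.78988722]), 'ft_force': array([-0.67922936,  0.85204332,  0.32438283]), 'moment': array([ 0.0043976 , -0.00702079,  0.04659363]), 'finger_gap': 0.09405540626880635}
scene {'fx': 474.5325065925309, 'fy': 474.5325065925309, 'cx': 321.51422641718074, 'cy': 241.96979174181584, 'R': array([[ 0.23021946,  0.97313327, -0.00326294],
       [ 0.57830179, -0.1395072 , -0.80380643],
       [-0.78266598,  0.18316492, -0.59488198]]), 't': array([-0.05655121, -0.20401027,  1.43005461])}
top {'fx': 540.1343798584508, 'fy': 540.1343798584508, 'cx': 331.2761719853077, 'cy': 239.24609023971203, 'R': array([[ 0.02664704, -0.99958108,  0.01129579],
       [-0.99750944, -0.02732663, -0.06502433],
       [ 0.06530577, -0.00953495, -0.99781974]]), 't': array([-0.05603906,  0.51747903,  1.13092261])}
wrist {'fx': 399.4567518488632, 'fy': 399.4567518488632, 'cx': 322.98198179206713, 'cy': 239.1013296474606, 'tool_from_camera': array([[-5.01117221e-04, -2.63776201e-01,  9.64583778e-01,
        -1.79400560e-01],
       [-5.85184222e-04, -9.64583657e-01, -2.63776472e-01,
         7.70303158e-02],
       [ 9.99999703e-01, -6.96642140e-04,  3.29011810e-04,
         3.44231708e-04],
       [ 0.00000000e+00,  0.00000000e+00,  0.00000000e+00,
         1.00000000e+00]])}
```

View pics/scene0.png

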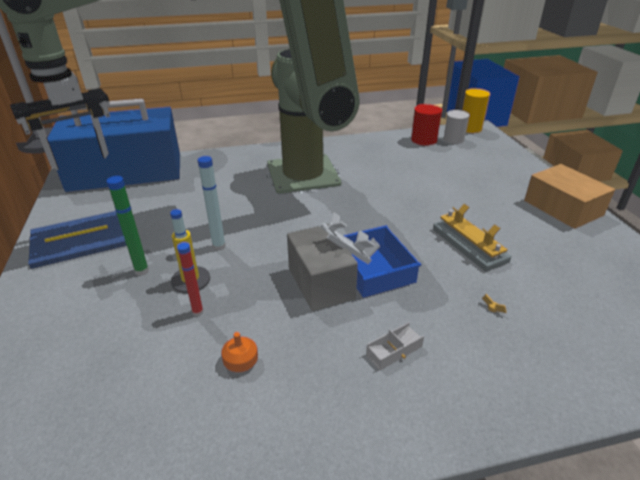

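View pics/top0.png

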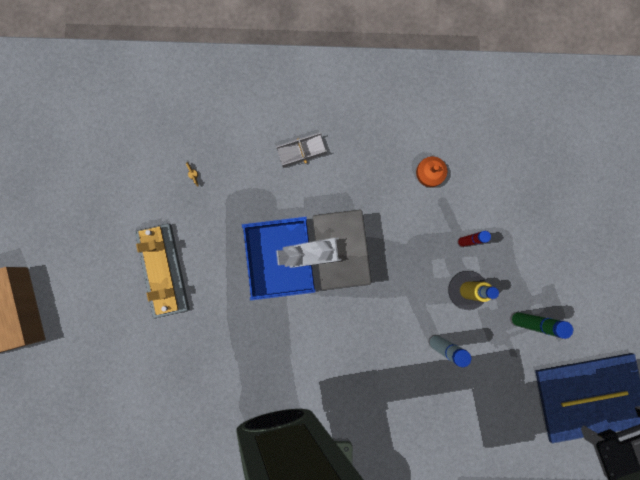

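```bash
cat > h.py <<'E'
import numpy as np, cv2
from workcell import *
from scipy.spatial.transform import Rotation as Ro
C={}
def cal(n):
    if n not in C: C[n]=calibration(n)
    return C[n]
def w(n,p): c=cal(n); return c['R'].T@(np.asarray(p)-c['t'])
def proj(n,X): 
    c=cal(n); q=c['R']@np.asarray(X)+c['t']; return np.array([c['fx']*q[0]/q[2]+c['cx'],c['fy']*q[1]/q[2]+c['cy']])
def ray(n,u,v):
    c=cal(n); d=c['R'].T@np.array([(u-c['cx'])/c['fx'],(v-c['cy'])/c['fy'],1]); return -c['R'].T@c['t'],d
def atz(n,u,v,z):
    o,d=ray(n,u,v); return o+d*(z-o[2])/d[2]
E
python3 - <<'E'
from h import *
np.set_printoptions(precision=4,suppress=True)
for n in ["top","scene"]:
    for l in ["case","stand","chute","rest","bracket","cradle","float","bucket","wingnut"]:
        for r in spot_in(n,l)[:4]:
            x=w(n,r['centre']); print(n,l,round(r['p'],2),x,proj(n,x))
E
```

```text
top case 0.91 [ 0.312  -0.2591  0.1874] [450.499 351.653]
top case 0.8 [ 0.4199 -0.3295  0.1754] [488.1424 291.9181]
top case 0.75 [ 0.5239 -0.3207  0.129 ] [476.715  236.8039]
top case 0.72 [ 0.3635 -0.4321  0.1696] [542.7992 324.2374]
top stand 0.59 [ 0.4174 -0.3247  0.0098] [462.522  290.5624]
top chute 0.87 [0.4828 0.0107 0.0738] [304.9814 254.5268]
top rest 0.89 [ 0.481  -0.0005  0.0979] [310.172  255.1249]
top bracket 0.78 [0.444  0.3074 0.0417] [161.3038 269.9961]
top bracket 0.61 [0.4829 0.0021 0.0981] [308.8509 254.1117]
top cradle 0.97 [0.446  0.3199 0.042 ] [155.2517 268.8418]
top cradle 0.36 [0.4818 0.0085 0.0729] [306.0441 255.0595]
top float 0.84 [ 0.6646 -0.245   0.0395] [429.5947 172.133 ]
top float 0.17 [ 0.4179 -0.3226  0.0078] [461.3111 290.2393]
top bucket 0.6 [0.7082 0.0269 0.0137] [301.6041 150.7406]
top wingnut 0.37 [0.4835 0.0016 0.1008] [309.0991 253.7935]
scene case 0.9 [ 0.3714 -0.4392  0.1383] [127.7075 222.9729]
scene case 0.88 [ 0.4245 -0.3328  0.1585] [178.943  222.0843]
scene case 0.72 [ 0.5299 -0.3179  0.0985] [192.5428 277.672 ]
scene case 0.61 [0.4892 0.0096 0.0969] [352.6774 241.7783]
scene stand 0.98 [ 0.4337 -0.3352  0.0096] [190.3513 281.7962]
scene chute 0.9 [ 0.5148 -0.0241  0.0605] [339.9338 265.2467]
scene rest 0.67 [0.4888 0.0134 0.0953] [354.3345 242.0653]
scene bracket 0.59 [0.465  0.3086 0.0391] [472.8864 237.8262]
scene cradle 0.98 [0.4516 0.3155 0.0426] [473.1028 232.9421]
scene float 0.85 [ 0.6839 -0.249   0.0402] [240.0968 353.4588]
scene bucket 0.79 [0.7069 0.0196 0.0196] [389.9055 343.7373]
scene bucket 0.15 [0.4899 0.0107 0.0968] [353.2615 241.9698]
scene wingnut 0.63 [0.6543 0.2609 0.0127] [493.8059 305.2606]
scene wingnut 0.51 [0.4515 0.3123 0.0432] [471.8985 232.8919]
```

Run:
```python
from h import *
t=cv2.imread("pics/top0.png"); s=cv2.imread("pics/scene0.png")
def crop(i,x,y,wd,hh,k,n): cv2.imwrite(f"pics/{n}.png",cv2.resize(i[y:y+hh,x:x+wd],None,fx=k,fy=k,interpolation=cv2.INTER_CUBIC))
crop(s,100,145,130,180,3.2,"c_case_s"); crop(t,235,200,150,110,5,"c_chute_t"); crop(s,275,205,150,110,5,"c_chute_s"); crop(t,125,210,75,120,5,"c_br_t"); crop(s,420,195,100,80,6,"c_br_s"); crop(t,420,220,110,150,4,"c_case_t")
```

```text
(no output)
```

View pics/c_case_s.png

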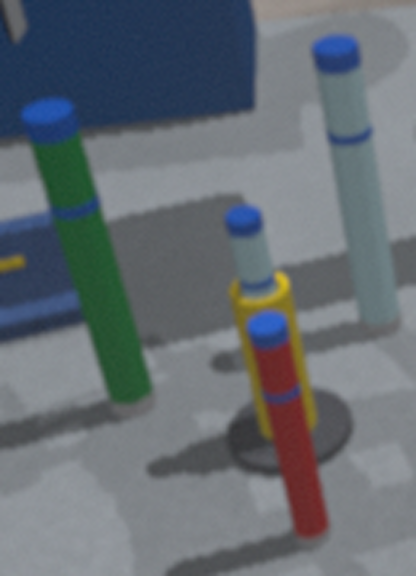

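View pics/c_chute_t.png

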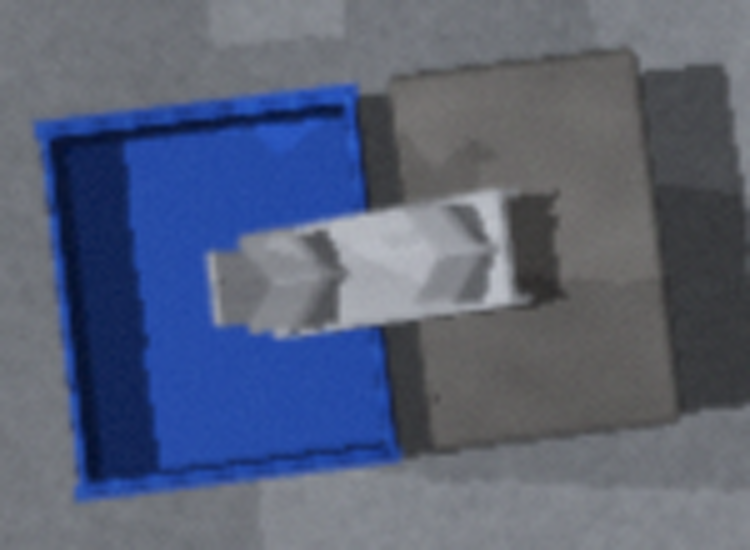

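View pics/c_chute_s.png

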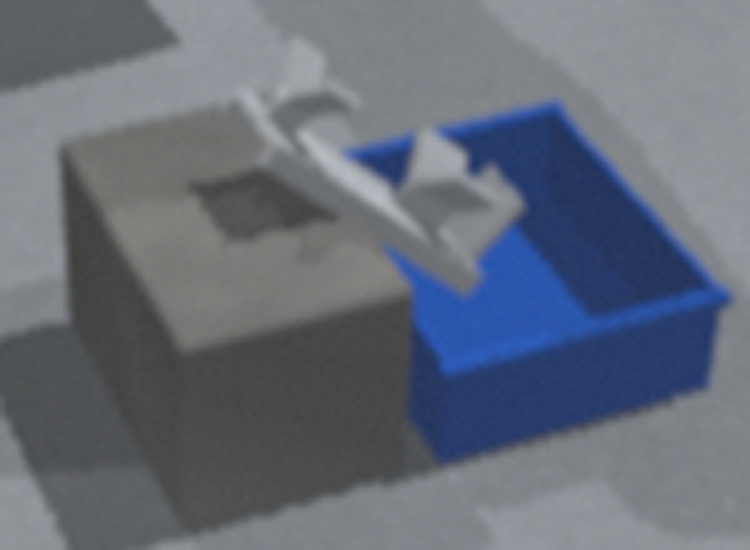

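View pics/c_br_t.png

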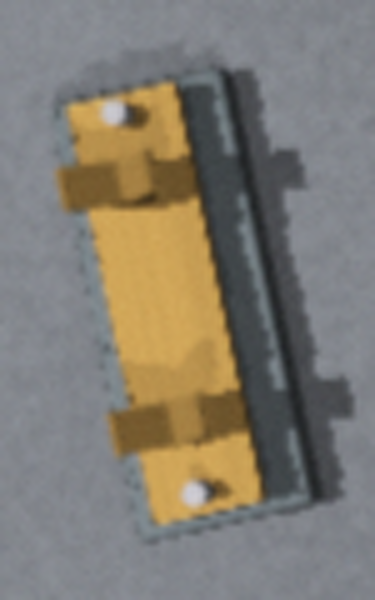

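View pics/c_br_s.png

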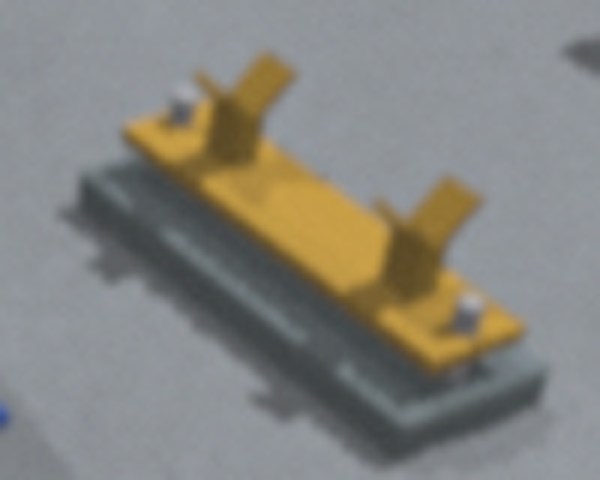

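View pics/c_case_t.png

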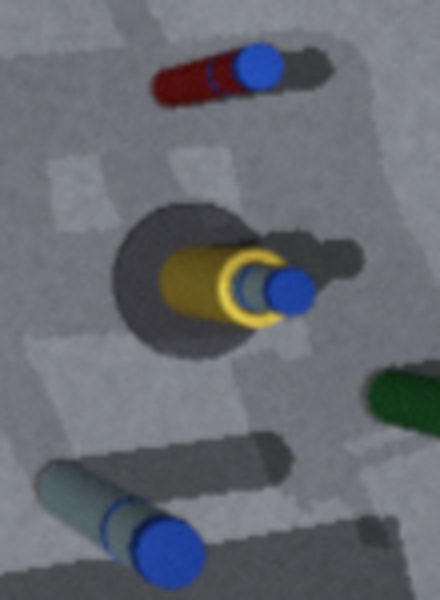

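Run:
```python
from h import *
from scipy.optimize import least_squares
np.set_printoptions(precision=4,suppress=True)
def fit(obs,x0):
    def f(p):
        c,s=np.cos(p[2]),np.sin(p[2]); r=[]
        for n,P,uv in obs:
            X=[p[0]+c*P[0]-s*P[1],p[1]+s*P[0]+c*P[1],P[2]]; r+=list(proj(n,X)-uv)
        return np.array(r)
    q=least_squares(f,x0,loss='soft_l1'); print(q.x,np.degrees(q.x[2])); print(f(q.x).reshape(-1,2).T); return q.x
T,S='top','scene'
# chute: +x -> world +y ; +y -> world -x. image top up = +x world => local -y up
ch=[(T,(.13,-.075,.055),(242.6,224.4)),(T,(0,-.075,.055),(306.4,217.2)),(T,(0,.075,.055),(315,292)),(T,(.13,.075,.055),(250.6,299.6)),
(T,(-.015,-.075,.1),(312.6,215.6)),(T,(-.115,-.075,.1),(361.8,210)),(T,(-.115,.075,.1),(370.6,282.8)),(T,(-.015,.075,.1),(322,290)),
(S,(-.115,.075,.1),(288,235)),(S,(-.115,-.075,.1),(311.6,275.4)),(S,(-.015,-.075,.1),(357,263.4)),(S,(-.115,-.075,0),(313.4,311.4)),
(S,(.13,.075,.055),(386.2,225.8)),(S,(.13,-.075,.055),(420.2,264.6)),(S,(0,-.075,.055),(364.2,279))]
for sel in (ch,ch[:8],ch[8:]): fit(sel,[.48,0,np.pi/2])
# bracket local x -> world +x (image up)
br=[(T,(.095,-.0375,.02),(169,224)),(T,(-.095,-.0375,.02),(187.4,309)),(T,(-.095,.0375,.02),(154,317.6)),
(T,(.08,0,.054),(147.8,232.6)),(T,(-.08,0,.054),(164,308.6)),
(S,(-.08,0,.054),(450.5,210.3)),(S,(.08,0,.054),(498.3,245.3)),(S,(-.095,-.0375,.02),(433.3,225)),(S,(.095,-.0375,.02),(486.7,265.8)),(S,(.095,.0375,.02),(510.8,257.5))]
for sel in (br,br[:5],br[5:]): fit(sel,[.45,.31,0])
st=[(T,(0,0,.18),(492.5,293)),(T,(0,0,.125),(484,291.75)),(T,(0,0,.01),(467.5,290.2)),(S,(0,0,.18),(176,212.5))]
for o in st: print(atz(o[0],*o[2],o[1][2]))
```

```text
[0.4856 0.0025 1.7189] 98.48528762519716
[[-0.4417 -1.3933 -1.3209 -0.2909 -0.9029  0.0481  0.778  -1.205  -2.6722
  -1.4363  0.8768 -2.3719 -0.5288 -0.9209 -0.559 ]
 [ 0.6345  0.2818 -1.9391 -1.7578 -1.4193 -1.8417  0.7777 -0.2101 -2.2179
  -0.1933 -0.6412  1.4665 -0.1057 -1.493  -0.7213]]
[0.4842 0.0012 1.7188] 98.47966573170366
[[ 0.1793 -0.7686 -0.6972  0.3288 -0.2515  0.7028  1.4318 -0.5544]
 [ 1.3302  0.9815 -1.2272 -1.05   -0.6898 -1.1091  1.5235  0.5325]]
[0.4875 0.0043 1.7176] 98.4110171392143
[[-1.6746 -0.3821  1.9813 -1.3821  0.5361  0.2259  0.5209]
 [-1.8762  0.2642 -0.1739  1.9381  0.2703 -1.0057 -0.2444]]
[0.4444 0.3152 0.2562] 14.681060076220017
[[-0.2496  0.3198 -1.4249 -0.2517 -0.1709 -0.7306 -0.7473 -1.4375 -0.1605
   0.6588]
 [-2.0358  0.8821  0.5165 -1.0265 -0.6144  0.5869  0.0843 -1.6115  0.3443
  -1.3129]]
[0.4435 0.3145 0.2603] 14.911871065713175
[[-0.1393  0.79   -0.9247 -0.0946  0.2996]
 [-1.6156  1.2263  1.0031 -0.5275 -0.18  ]]
[0.4453 0.3164 0.242 ] 13.863165390995704
[[ 0.2433 -0.4378 -0.5449 -0.1056  1.0805]
 [ 0.5964  0.3859 -1.7313  0.5571 -0.8519]]
[ 0.4183 -0.3361  0.18  ]
[ 0.4188 -0.3368  0.125 ]
[ 0.4184 -0.3353  0.01  ]
[ 0.4222 -0.3346  0.18  ]
```

Candidates for the case are green (scene 127,223), red (192,278), a large pale one (212,205) and a small pale one in the yellow stand (178,225). Green and red are excluded. Of the two pale ones, the one in the stand is smaller, and the crop confirms it with a blue cap and yellow tube. Next I'll look at the chute and the bracket up close.

```bash
cat >> h.py <<'E'
np.set_printoptions(precision=4,suppress=True)
def pose(s=None):
    s=s or read_state(); return np.array(s['position']),Ro.from_euler('xyz',s['tool_rot']).as_matrix()
def tgt(P,R,P0=None,R0=None):
    """command from pose (P0,R0) to (P,R)"""
    if P0 is None: P0,R0=pose()
    d=R0.T@(np.asarray(P)-P0)/.2; w_=Ro.from_matrix(R0.T@R).as_rotvec()/(np.pi/4)
    print("d",d.round(4),"w",w_.round(4),"rows",np.abs(np.r_[np.linalg.norm(d)*.2/.0417,np.linalg.norm(w_)*45/7.16]).round(1))
def RR(x,z):
    x=np.array(x,float);x/=np.linalg.norm(x);z=np.array(z,float);z-=x*(x@z);z/=np.linalg.norm(z)
    return np.column_stack([x,np.cross(z,x),z])
E
python3 - <<'E'
from h import *
P,R=pose();print(P);print(R)
a=np.radians(98.5); ly=np.array([-np.sin(a),np.cos(a),0])
for s in(1,-1): tgt([.475,0.0,.28],RR([0,0,-1],s*ly))
print([proj('top',x) for x in ([.31,-.26,.22],)])
# heights of neighbours
for n,uvb,uvt in (("white",(360,325),(336,45)),("green",(131,405),(48,110)),("red",(312,535),(267,322))):
    f=lambda q:(100+q[0]/3.2,145+q[1]/3.2)
    b=atz('scene',*f(uvb),0.0); 
    h=min(np.arange(.05,.35,.002),key=lambda h:np.linalg.norm(proj('scene',[b[0],b[1],h])-f(uvt))); print(n,b,h)
E
```

```text
[ 0.2019 -0.5384  0.2055]
[[ 0.      0.9363  0.3512]
 [-0.0001  0.3512 -0.9363]
 [-1.      0.      0.0001]]
d [-0.3728  2.2238 -2.0411] w [ 2.268   0.0001 -0.0001] rows [14.6 14.3]
d [-0.3728  2.2238 -2.0411] w [-1.732   0.0001  0.0001] rows [14.6 10.9]
[array([455.3617, 355.4985])]
white [ 0.3036 -0.283   0.    ] 0.22800000000000015
green [ 0.3606 -0.4442  0.    ] 0.23400000000000015
red [ 0.5211 -0.3238  0.    ] 0.1680000000000001
```

>>> arm_command(targets=[{"dx": -0.75}, {"dx": -0.75}, {"dx": -0.75}, {"dx": -0.75, "dy": 1, "dz": -1, "wx": -0.9}, {"dx": -0.75, "dy": 1, "dz": -1, "wx": -0.9}, {"dx": -0.75, "dy": 1, "dz": -1, "wx": -0.9}, {"dx": -0.75, "dy": 1, "dz": -1, "wx": -0.9}, {"dx": -0.75, "dy": 1, "dz": -1, "wx": -0.9}, {"dx": -0.75, "dy": 1, "dz": -1, "wx": -0.9}, {"dx": -0.75, "dy": 1, "dz": -1, "wx": -0.9}])

```text
$.targets[0]: bad value
```

Run:
```python
from h import *
P,R=pose();print(P)
a=np.radians(98.5); ly=np.array([-np.sin(a),np.cos(a),0])
tgt([.475,0.0,.28],RR([0,0,-1],-ly))
```

```text
[ 0.2019 -0.5384  0.2055]
d [-0.3728  2.2238 -2.0411] w [-1.732   0.0001  0.0001] rows [14.6 10.9]
```

>>> arm_command(targets=[{"dx": -0.75, "dy": 0, "dz": 0, "wx": 0, "wy": 0, "wz": 0}, {"dx": -0.75, "dy": 0, "dz": 0, "wx": 0, "wy": 0, "wz": 0}, {"dx": -0.75, "dy": 0, "dz": 0, "wx": 0, "wy": 0, "wz": 0}, {"dx": -0.75, "dy": 1, "dz": -1, "wx": -0.9, "wy": 0, "wz": 0}, {"dx": -0.75, "dy": 1, "dz": -1, "wx": -0.9, "wy": 0, "wz": 0}, {"dx": -0.75, "dy": 1, "dz": -1, "wx": -0.9, "wy": 0, "wz": 0}, {"dx": -0.75, "dy": 1, "dz": -1, "wx": -0.9, "wy": 0, "wz": 0}, {"dx": -0.75, "dy": 1, "dz": -1, "wx": -0.9, "wy": 0, "wz": 0}, {"dx": -0.75, "dy": 1, "dz": -1, "wx": -0.9, "wy": 0, "wz": 0}, {"dx": -0.75, "dy": 1, "dz": -1, "wx": -0.9, "wy": 0, "wz": 0}])

```text
t: 1.88
position: [0.3195, -0.2784, 0.356]
tool_rot: [0.187, 1.57, -0.315]
ft_force: [0.4, -0.1, 0.6]
finger_gap: 0.0939
```

Run:
```python
from h import *
P,R=pose();print(P)
a=np.radians(98.5); ly=np.array([-np.sin(a),np.cos(a),0])
tgt([.475,0.0,.28],RR([0,0,-1],-ly))
```

```text
[ 0.3195 -0.2784  0.356 ]
d [0.3806 1.5943 0.0116] w [-0.8278  0.0015  0.0002] rows [7.9 5.2]
```

>>> arm_command(targets=[{"dx": 0, "dy": 1, "dz": 0, "wx": -0.8278, "wy": 0, "wz": 0}, {"dx": 0, "dy": 1, "dz": 0, "wx": -0.8278, "wy": 0, "wz": 0}, {"dx": 0, "dy": 1, "dz": 0, "wx": -0.8278, "wy": 0, "wz": 0}, {"dx": 0.1, "dy": 1, "dz": 0, "wx": -0.8278, "wy": 0, "wz": 0}, {"dx": 0.3, "dy": 1, "dz": 0, "wx": -0.8278, "wy": 0, "wz": 0}, {"dx": 0.3, "dy": 1, "dz": 0, "wx": -0.8278, "wy": 0, "wz": 0}])

```text
t: 2.38
position: [0.4158, -0.1023, 0.2932]
tool_rot: [2.015, 1.569, 2.169]
ft_force: [-0.9, 0.3, -0.8]
finger_gap: 0.0939
```

Run:
```python
from h import *
P,R=pose();print(P)
a=np.radians(98.5); ly=np.array([-np.sin(a),np.cos(a),0])
tgt([.48,0.0,.28],RR([0,0,-1],-ly))
```

```text
[ 0.4158 -0.1023  0.2932]
d [0.0665 0.4562 0.3956] w [ 0.0073 -0.0012 -0.0026] rows [2.9 0. ]
```

>>> arm_command(targets=[{"dx": 0.1, "dy": 0.45, "dz": 0.4, "wx": 0, "wy": 0, "wz": 0}, {"dx": 0.1, "dy": 0.45, "dz": 0.4, "wx": 0, "wy": 0, "wz": 0}, {"dx": 0.1, "dy": 0.45, "dz": 0.4, "wx": 0, "wy": 0, "wz": 0}, {"dx": 0.1, "dy": 0.45, "dz": 0.4, "wx": 0, "wy": 0, "wz": 0}])

```text
t: 2.72
position: [0.4831, 0.0, 0.2737]
tool_rot: [1.821, 1.567, 1.972]
ft_force: [-0.9, -0.8, 0.2]
finger_gap: 0.0938
```

Run:
```python
from h import *
s=read_state(); im=get_image("wrist"); cv2.imwrite("pics/w1.png",im[:,:,::-1]); cv2.imwrite("pics/w1b.png",cv2.resize(im[:,:,::-1],(800,600),interpolation=cv2.INTER_CUBIC))
np.save("w1.npy",np.r_[s['position'],s['tool_rot']]);print(s['position'],s['joint_pos'])
```

```text
[0.4831 0.     0.2737] [-0.1816 -0.0389  1.6654  0.0031  1.5171 -0.3336]
```

View pics/w1b.png

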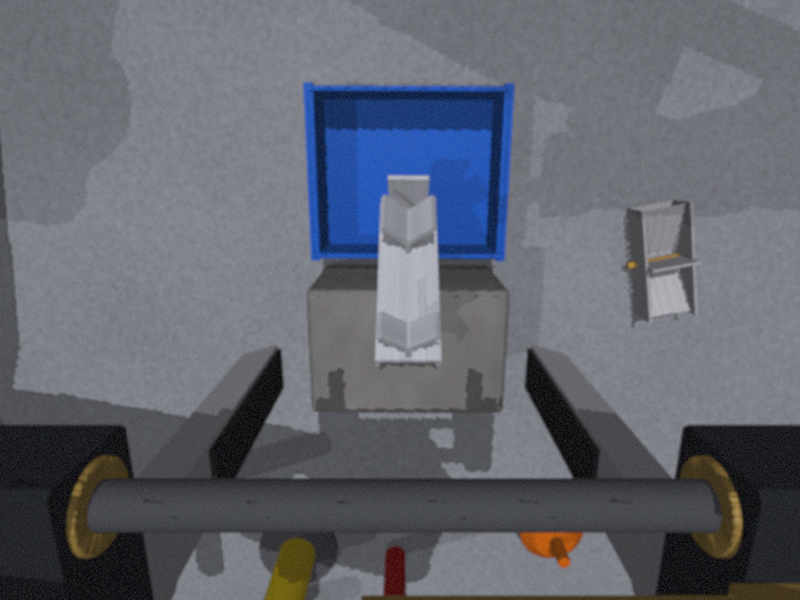

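Run:
```python
import cv2
i=cv2.imread("pics/w1.png")
cv2.imwrite("pics/w1c.png",cv2.resize(i[130:300,270:390],None,fx=3.5,fy=3.5,interpolation=cv2.INTER_CUBIC))
cv2.imwrite("pics/w1d.png",cv2.resize(i[55:345,235:425],None,fx=2,fy=2,interpolation=cv2.INTER_CUBIC))
```

```text
(no output)
```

View pics/w1c.png

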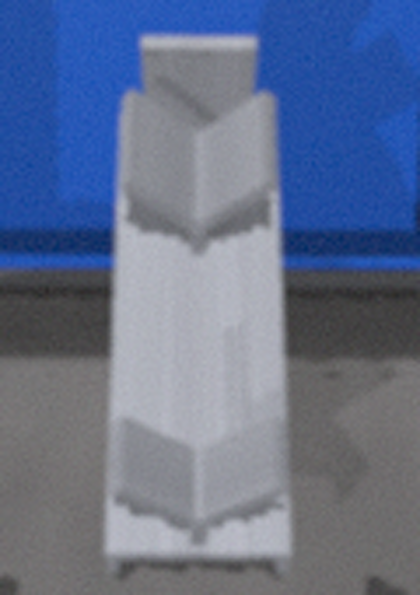

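View pics/w1d.png

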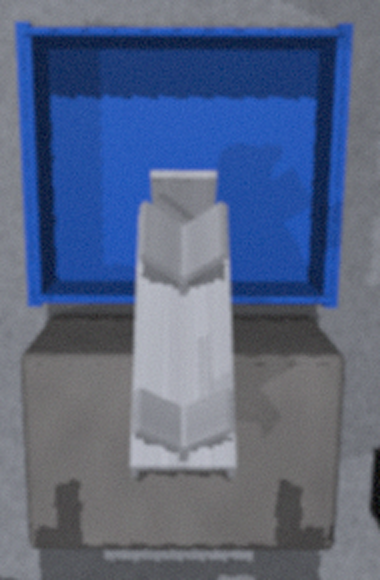

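```bash
cat >> h.py <<'E'
def projw(pv,X,Tc=None):
    c=cal('wrist'); T=c['tool_from_camera']; R=Ro.from_euler('xyz',pv[3:]).as_matrix()
    tool=R.T@(np.asarray(X)-pv[:3]); q=T[:3,:3].T@(tool-T[:3,3]); return np.array([c['fx']*q[0]/q[2]+c['cx'],c['fy']*q[1]/q[2]+c['cy']])
E
python3 - <<'E'
from h import *
from scipy.optimize import least_squares
pv=np.load("w1.npy")
A=lambda u,v:np.array([u/2+235,v/2+55]); B=lambda u,v:np.array([u/3.5+270,v/3.5+130])
box=[((.13,-.075,.055),A(352,24)),((.13,.075,.055),A(16,24)),((0,-.075,.055),A(336,304)),((0,.075,.055),A(29,304)),
((-.015,.075,.1),A(26,352)),((-.015,-.075,.1),A(342,352)),((-.115,.075,.1),A(33,547)),((-.115,-.075,.1),A(332,547))]
r=[((0,.018,.012),B(128,95)),((0,-.018,.012),B(270,95)),((0,.018,.042),B(124,198)),((0,-.018,.042),B(272,195)),((0,.018,.108),B(121,418)),((0,-.018,.108),B(283,418)),((0,.018,.126),B(115,497)),((0,-.018,.126),B(286,500))]
h=np.sqrt(.5)
def f(p):
    c,s=np.cos(p[2]),np.sin(p[2]); out=[]
    L=lambda q:projw(pv,[p[0]+c*q[0]-s*q[1],p[1]+s*q[0]+c*q[1],q[2]])
    for P,u in box: out+=list(L(P)-u)
    for (x,y,z),u in r: out+=list(L((p[3]+h*x-h*z,y,.075+h*x+h*z))-u)
    return np.array(out)
q=least_squares(f,[.485,.0,1.715,.04],loss='soft_l1');p=q.x
print(p,np.degrees(p[2]));print(f(p).reshape(-1,2).T.round(1))
c,s=np.cos(p[2]),np.sin(p[2]); O=np.array([p[0]+c*p[3],p[1]+s*p[3],.075]);print("rest origin",O)
E
```

```text
[0.4863 0.0036 1.7222 0.0578] 98.67612390592728
[[-3.2  2.7 -2.3  2.7 -3.5  3.1 -1.7  2.4  0.4 -0.5  0.9 -0.1 -0.  -0.7
   1.1 -0.8]
 [ 0.   0.1 -1.3 -1.3 -0.1 -0.1  1.8  1.8  0.7  0.7 -2.4 -1.5  1.5  1.5
  -0.4 -1.2]]
rest origin [0.4776 0.0607 0.075 ]
```

```bash
cat >> h.py <<'E'
a=np.radians(98.6); lx=np.array([np.cos(a),np.sin(a),0]); ly=np.array([-np.sin(a),np.cos(a),0]); Z=np.array([0,0,1.])
RO=np.array([0.4776,0.0607,0.075]); U=(Z-lx)/2**.5; OUT=(Z+lx)/2**.5
R_st=RR(-Z,-ly); R_pl=RR(-U,-ly); R_gr=RR(-OUT,-ly)
E
python3 - <<'E'
from h import *
tgt([.4185,-.336,.27],R_st)
tgt([.4185,-.336,.142],R_st)
E
```

```text
d [ 0.0211 -1.6006 -0.5648] w [ 0.0007 -0.0026 -0.0014] rows [8.1 0. ]
d [ 0.6611 -1.6013 -0.5635] w [ 0.0007 -0.0026 -0.0014] rows [8.7 0. ]
```

>>> arm_command(targets=[{"dx": 0, "dy": -1, "dz": -0.35, "wx": 0, "wy": 0, "wz": 0}, {"dx": 0, "dy": -1, "dz": -0.35, "wx": 0, "wy": 0, "wz": 0}, {"dx": 0, "dy": -1, "dz": -0.35, "wx": 0, "wy": 0, "wz": 0}, {"dx": 0, "dy": -1, "dz": -0.35, "wx": 0, "wy": 0, "wz": 0}, {"dx": 0, "dy": -1, "dz": -0.35, "wx": 0, "wy": 0, "wz": 0}, {"dx": 0, "dy": -1, "dz": -0.35, "wx": 0, "wy": 0, "wz": 0}])

```text
t: 3.27
position: [0.4391, -0.2204, 0.2759]
tool_rot: [-1.852, 1.566, -1.716]
ft_force: [0.4, -0.0, -0.4]
finger_gap: 0.094
```

>>> arm_command(targets=[{"dx": 0.02, "dy": -0.6, "dz": -0.21, "wx": 0, "wy": 0, "wz": 0}, {"dx": 0.02, "dy": -0.6, "dz": -0.21, "wx": 0, "wy": 0, "wz": 0}, {"dx": 0.02, "dy": -0.6, "dz": -0.21, "wx": 0, "wy": 0, "wz": 0}, {"dx": 0.02, "dy": -0.6, "dz": -0.21, "wx": 0, "wy": 0, "wz": 0}, {"dx": 0.02, "dy": -0.6, "dz": -0.21, "wx": 0, "wy": 0, "wz": 0}])

```text
t: 3.68
position: [0.4157, -0.3403, 0.2713]
tool_rot: [2.361, 1.57, 2.501]
ft_force: [-0.1, -0.2, -1.1]
finger_gap: 0.0939
```

Run:
```python
from h import *
tgt([.4185,-.336,.142],R_st)
s=read_state();im=get_image("wrist"); cv2.imwrite("pics/w2.png",im[:,:,::-1]); pv=np.r_[s['position'],s['tool_rot']];print(pv, s['joint_pos'])
print(projw(pv,[.4185,-.336,.18]),projw(pv,[.4185,-.336,.125]))
im=get_image("top"); cv2.imwrite("pics/top2.png",im[:,:,::-1])
```

```text
d [0.6467 0.0188 0.017 ] w [-0.0129 -0.0006 -0.0006] rows [3.1 0.1]
[ 0.4157 -0.3403  0.2713  2.3615  1.5701  2.5014] [-0.847   0.0819  1.5471 -0.0001  1.5133 -0.9869]
[327.2374 236.9785] [326.5809 219.9287]
```

View pics/w2.png

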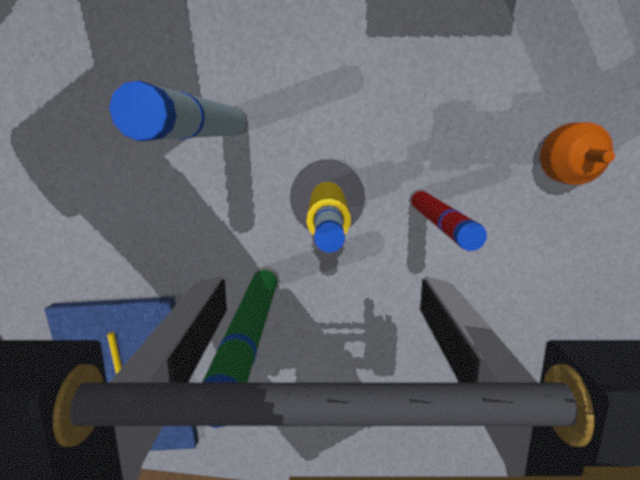

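>>> arm_command(targets=[{"dx": 0.1, "dy": 0.019, "dz": 0.02, "wx": 0, "wy": 0, "wz": 0}, {"dx": 0.3, "dy": 0.019, "dz": 0.02, "wx": 0, "wy": 0, "wz": 0}, {"dx": 0.5, "dy": 0.019, "dz": 0.02, "wx": 0, "wy": 0, "wz": 0}, {"dx": 0.645, "dy": 0.019, "dz": 0.02, "wx": 0, "wy": 0, "wz": 0}, {"dx": 0.645, "dy": 0.019, "dz": 0.02, "wx": 0, "wy": 0, "wz": 0}])

```text
t: 4.2
position: [0.4172, -0.3277, 0.1358]
tool_rot: [2.147, 1.557, 2.295]
ft_force: [-0.2, 0.8, -0.3]
finger_gap: 0.094
```

>>> arm_command(claw=0, targets=[{"dx": 0, "dy": 0, "dz": 0, "wx": 0, "wy": 0, "wz": 0}, {"dx": 0, "dy": 0, "dz": 0, "wx": 0, "wy": 0, "wz": 0}, {"dx": 0, "dy": 0, "dz": 0, "wx": 0, "wy": 0, "wz": 0}, {"dx": 0, "dy": 0, "dz": 0, "wx": 0, "wy": 0, "wz": 0}, {"dx": 0, "dy": 0, "dz": 0, "wx": 0, "wy": 0, "wz": 0}, {"dx": 0, "dy": 0, "dz": 0, "wx": 0, "wy": 0, "wz": 0}, {"dx": 0, "dy": 0, "dz": 0, "wx": 0, "wy": 0, "wz": 0}, {"dx": 0, "dy": 0, "dz": 0, "wx": 0, "wy": 0, "wz": 0}])

```text
t: 4.87
position: [0.4208, -0.3339, 0.1428]
tool_rot: [-0.954, 1.57, -0.809]
ft_force: [-0.4, -0.4, -0.1]
finger_gap: 0.0441
```

>>> arm_command(targets=[{"dx": 0, "dy": 0, "dz": 0, "wx": 0, "wy": 0, "wz": 0}, {"dx": 0, "dy": 0, "dz": 0, "wx": 0, "wy": 0, "wz": 0}, {"dx": 0, "dy": 0, "dz": 0, "wx": 0, "wy": 0, "wz": 0}, {"dx": 0, "dy": 0, "dz": 0, "wx": 0, "wy": 0, "wz": 0}, {"dx": 0, "dy": 0, "dz": 0, "wx": 0, "wy": 0, "wz": 0}, {"dx": 0, "dy": 0, "dz": 0, "wx": 0, "wy": 0, "wz": 0}])

```text
t: 5.37
position: [0.4206, -0.3337, 0.1423]
tool_rot: [2.231, 1.57, 2.376]
ft_force: [-0.5, 1.0, 0.3]
finger_gap: 0.0214
```

>>> arm_command(targets=[{"dx": -0.1, "dy": 0, "dz": 0, "wx": 0, "wy": 0, "wz": 0}, {"dx": -0.25, "dy": 0, "dz": 0, "wx": 0, "wy": 0, "wz": 0}, {"dx": -0.4, "dy": 0, "dz": 0, "wx": 0, "wy": 0, "wz": 0}, {"dx": -0.55, "dy": 0, "dz": 0, "wx": 0, "wy": 0, "wz": 0}, {"dx": -0.7, "dy": 0, "dz": 0, "wx": 0, "wy": 0, "wz": 0}, {"dx": -0.85, "dy": 0, "dz": 0, "wx": 0, "wy": 0, "wz": 0}, {"dx": -0.85, "dy": 0, "dz": 0, "wx": 0, "wy": 0, "wz": 0}])

```text
t: 5.95
position: [0.423, -0.3362, 0.3199]
tool_rot: [-0.974, 1.558, -0.829]
ft_force: [0.8, -0.5, -0.0]
finger_gap: 0.0215
```

Run:
```python
from h import *
T=RO+U*(.007+.1325)
print("T",T, "pre",T+OUT*.06)
tgt(T+OUT*.06,R_pl)
im=get_image("scene"); cv2.imwrite("pics/s3.png",im[:,:,::-1])
```

```text
T [ 0.4924 -0.0368  0.1736] pre [0.486  0.0051 0.2161]
d [0.5055 1.6487 0.5545] w [-0.0024  0.0113  1.0137] rows [8.7 6.4]
```

View pics/s3.png

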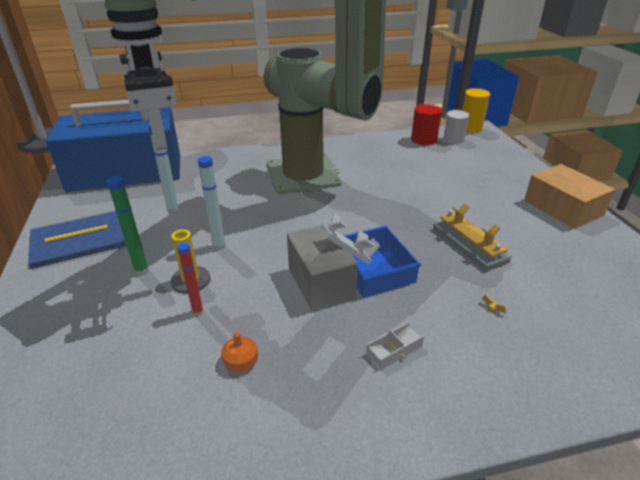

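>>> arm_command(targets=[{"dx": 0, "dy": 0.4, "dz": 0.15, "wx": 0, "wy": 0, "wz": 0.2}, {"dx": 0, "dy": 1, "dz": 0.35, "wx": 0, "wy": 0, "wz": 0.6}, {"dx": 0, "dy": 1, "dz": 0.35, "wx": 0, "wy": 0, "wz": 0.6}, {"dx": 0, "dy": 1, "dz": 0.35, "wx": 0, "wy": 0, "wz": 0.6}, {"dx": 0, "dy": 1, "dz": 0.35, "wx": 0, "wy": 0, "wz": 0.6}, {"dx": 0, "dy": 1, "dz": 0.35, "wx": 0, "wy": 0, "wz": 0.6}, {"dx": 0, "dy": 1, "dz": 0.35, "wx": 0, "wy": 0, "wz": 0.6}])

```text
t: 6.58
position: [0.4603, -0.1235, 0.3103]
tool_rot: [1.577, 1.097, 1.725]
ft_force: [-0.6, 0.4, -1.6]
finger_gap: 0.0217
```

Run:
```python
from h import *
T=RO+U*(.007+.1325)
tgt(T+OUT*.08,R_pl); print(read_state()['joint_pos'])
```

```text
d [0.6695 0.4296 0.2231] w [-0.0044 -0.0015  0.3966] rows [4.  2.5]
[-0.6758  0.1264  1.4958  0.3279  1.8656 -0.7823]
```

>>> arm_command(targets=[{"dx": 0.33, "dy": 0.43, "dz": 0.22, "wx": 0, "wy": 0, "wz": 0.397}, {"dx": 0.67, "dy": 0.43, "dz": 0.22, "wx": 0, "wy": 0, "wz": 0.397}, {"dx": 0.67, "dy": 0.43, "dz": 0.22, "wx": 0, "wy": 0, "wz": 0.397}, {"dx": 0.67, "dy": 0.43, "dz": 0.22, "wx": 0, "wy": 0, "wz": 0.397}, {"dx": 0.67, "dy": 0.43, "dz": 0.22, "wx": 0, "wy": 0, "wz": 0.397}, {"dx": 0.67, "dy": 0.43, "dz": 0.22, "wx": 0, "wy": 0, "wz": 0.397}, {"dx": 0.67, "dy": 0.43, "dz": 0.22, "wx": 0, "wy": 0, "wz": 0.397}])

```text
t: 7.17
position: [0.4849, 0.0157, 0.232]
tool_rot: [1.571, 0.789, 1.715]
ft_force: [-0.4, -0.8, -1.9]
finger_gap: 0.0219
```

Run:
```python
from h import *
T=RO+U*(.007+.1325)
tgt(T+OUT*.02,R_pl); s=read_state();print(s['joint_pos'],s['position'])
for n in("scene","top","wrist"):
    im=get_image(n); 
    if n=="scene": im=cv2.resize(im[120:320,230:470],None,fx=3,fy=3)
    if n=="top": im=cv2.resize(im[180:330,220:420],None,fx=4,fy=4)
    cv2.imwrite(f"pics/{n}4.png",im[:,:,::-1])
```

```text
d [ 0.0198 -0.2938 -0.0013] w [-0.005   0.005   0.0044] rows [1.4 0.1]
[-0.558   0.2557  1.6393  0.5818  1.7778 -0.7389] [0.4849 0.0157 0.232 ]
```

View pics/scene4.png

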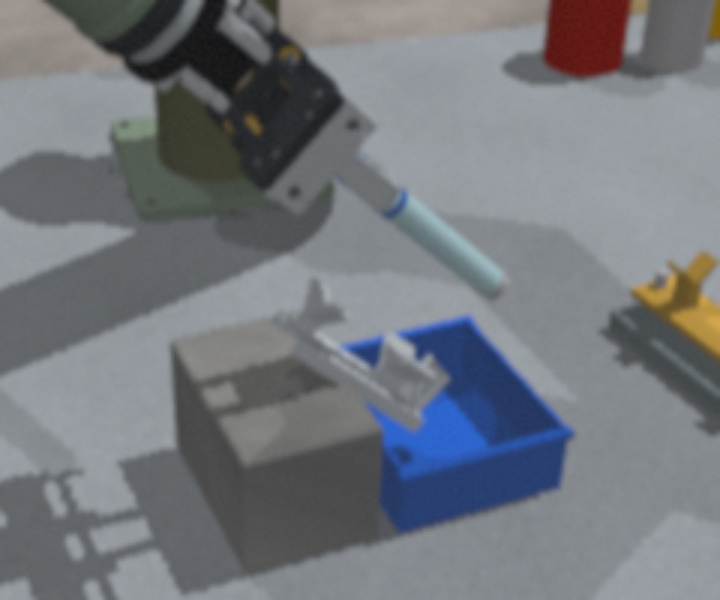

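View pics/wrist4.png

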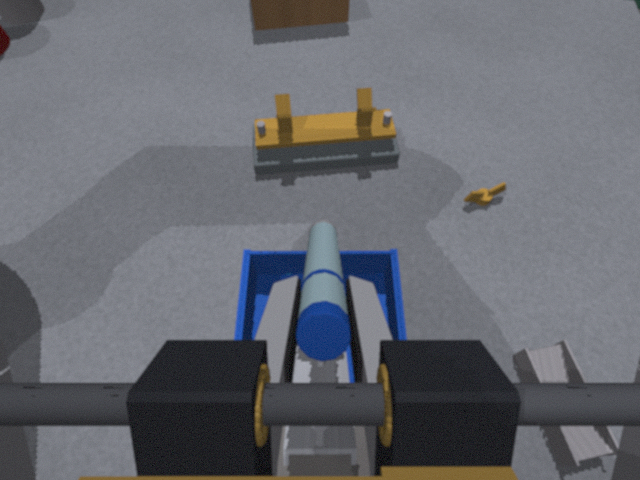

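Run:
```python
from h import *
P,R=pose(); x=R[:,0]
for d in (-.0375,.0,.06,.1325): print(d, (proj('scene',P+x*d)-[230,120])*3,(proj('top',P+x*d)-[220,180])*4)
```

```text
-0.0375 [345.4415 160.7649] [376.2578 267.0406]
0.0 [382.0218 190.4202] [316.5953 277.1365]
0.06 [436.7862 234.817 ] [227.8047 292.1614]
0.1325 [497.4402 283.9886] [130.1997 308.6779]
```

View pics/top4.png

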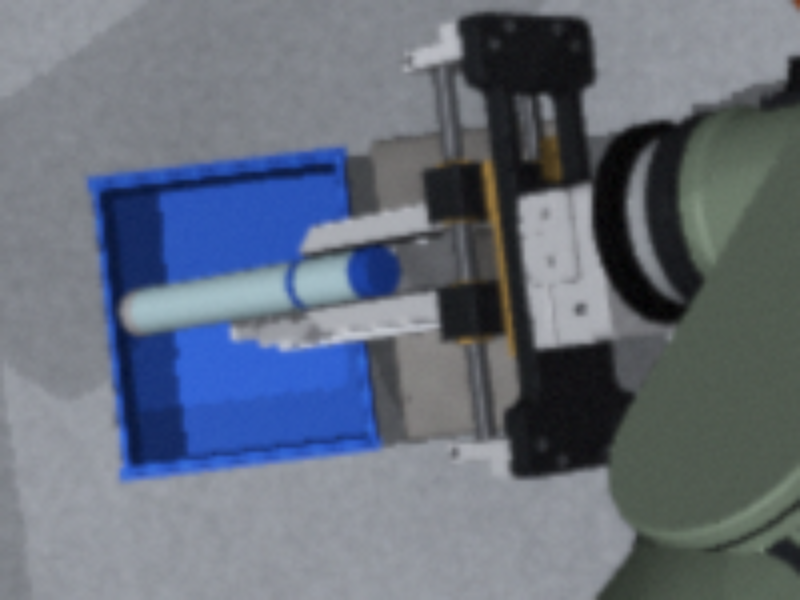

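>>> arm_command(targets=[{"dx": 0.01, "dy": -0.1, "dz": 0, "wx": -0.005, "wy": 0.005, "wz": 0.004}, {"dx": 0.01, "dy": -0.2, "dz": 0, "wx": -0.005, "wy": 0.005, "wz": 0.004}, {"dx": 0.01, "dy": -0.29, "dz": 0, "wx": -0.005, "wy": 0.005, "wz": 0.004}, {"dx": 0.01, "dy": -0.32, "dz": 0, "wx": -0.005, "wy": 0.005, "wz": 0.004}, {"dx": 0.01, "dy": -0.34, "dz": 0, "wx": -0.005, "wy": 0.005, "wz": 0.004}, {"dx": 0.01, "dy": -0.35, "dz": 0, "wx": -0.005, "wy": 0.005, "wz": 0.004}, {"dx": 0.01, "dy": -0.35, "dz": 0, "wx": -0.005, "wy": 0.005, "wz": 0.004}])

```text
t: 7.9
position: [0.4921, -0.0314, 0.1819]
tool_rot: [1.569, 0.785, 1.72]
ft_force: [0.5, 0.3, -0.9]
finger_gap: 0.0216
```

Run:
```python
from h import *
T=RO+U*(.009+.1325)
tgt(T,R_pl); s=read_state();print(s['ft_force'],s['moment'],R_pl.T@s['ft_force'])
for n in("scene","wrist"):
    im=get_image(n); 
    if n=="scene": im=cv2.resize(im[190:310,270:430],None,fx=4.5,fy=4.5)
    cv2.imwrite(f"pics/{n}5.png",im[:,:,::-1])
```

```text
d [ 0.0001 -0.0482 -0.0026] w [ 0.0009  0.0008 -0.0002] rows [0.2 0. ]
[ 0.4655  0.2689 -0.9079] [-0.4831 -0.182   0.0026] [ 0.7808 -0.5032  0.5005]
```

View pics/scene5.png

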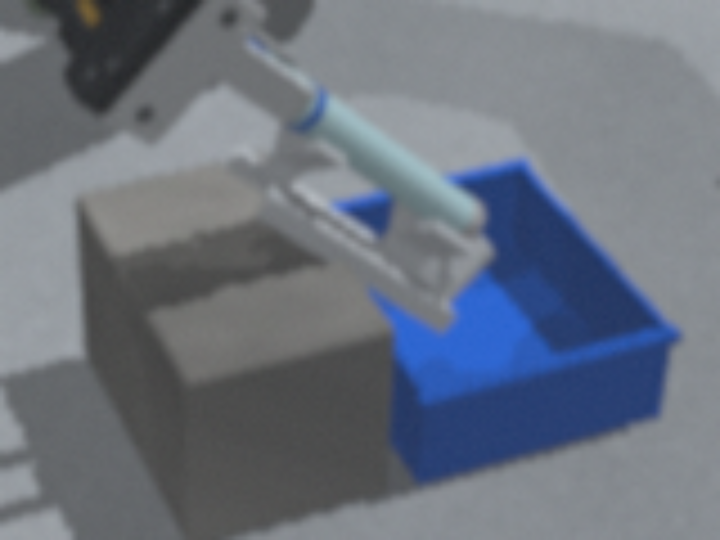

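View pics/wrist5.png

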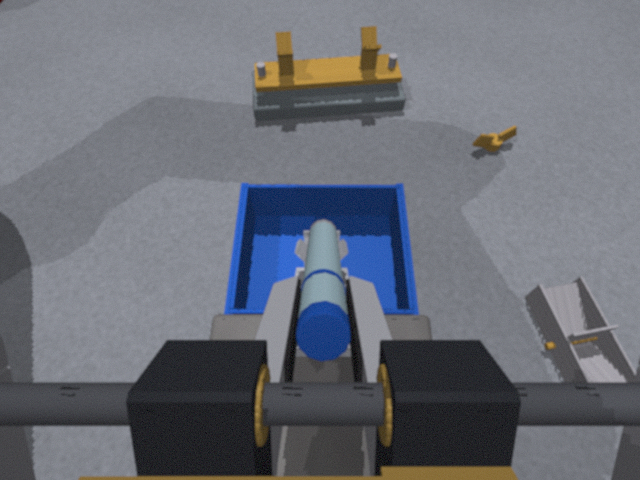

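>>> arm_command(targets=[{"dx": 0, "dy": -0.02, "dz": 0, "wx": 0, "wy": 0, "wz": 0}, {"dx": 0, "dy": -0.03, "dz": 0, "wx": 0, "wy": 0, "wz": 0}, {"dx": 0, "dy": -0.04, "dz": 0, "wx": 0, "wy": 0, "wz": 0}, {"dx": 0, "dy": -0.04, "dz": 0, "wx": 0, "wy": 0, "wz": 0}])

```text
t: 8.33
position: [0.4914, -0.0354, 0.1765]
tool_rot: [1.573, 0.78, 1.725]
ft_force: [-3.1, 3.3, 4.9]
finger_gap: 0.0214
```

Run:
```python
from h import *
T=RO+U*(.009+.1325)
tgt(T,R_pl); s=read_state();print(s['moment'],R_pl.T@s['ft_force'])
```

```text
d [-0.0054 -0.0155  0.0037] w [ 0.0007 -0.0039 -0.0065] rows [0.1 0. ]
[0.8165 0.5104 0.4837] [-0.7784  6.103  -2.5241]
```

>>> arm_command(claw=60, targets=[{"dx": 0, "dy": 0, "dz": 0, "wx": 0, "wy": 0, "wz": 0}, {"dx": 0, "dy": 0, "dz": 0, "wx": 0, "wy": 0, "wz": 0}, {"dx": 0, "dy": 0, "dz": 0, "wx": 0, "wy": 0, "wz": 0}, {"dx": 0, "dy": 0, "dz": 0, "wx": 0, "wy": 0, "wz": 0}, {"dx": 0, "dy": 0, "dz": 0, "wx": 0, "wy": 0, "wz": 0}, {"dx": 0, "dy": 0, "dz": 0, "wx": 0, "wy": 0, "wz": 0}])

```text
t: 8.83
position: [0.4928, -0.0368, 0.1756]
tool_rot: [1.57, 0.785, 1.721]
ft_force: [-0.1, -0.1, 0.1]
finger_gap: 0.055
```

Run:
```python
from h import *
s=read_state();print(s['moment'],R_pl.T@s['ft_force'])
for n in("scene","wrist"):
    im=get_image(n); 
    if n=="scene": im=cv2.resize(im[190:310,270:430],None,fx=4.5,fy=4.5)
    cv2.imwrite(f"pics/{n}6.png",im[:,:,::-1])
```

```text
[-0.3292 -0.1284 -0.0053] [-0.1724  0.0365 -0.1308]
```

View pics/scene6.png

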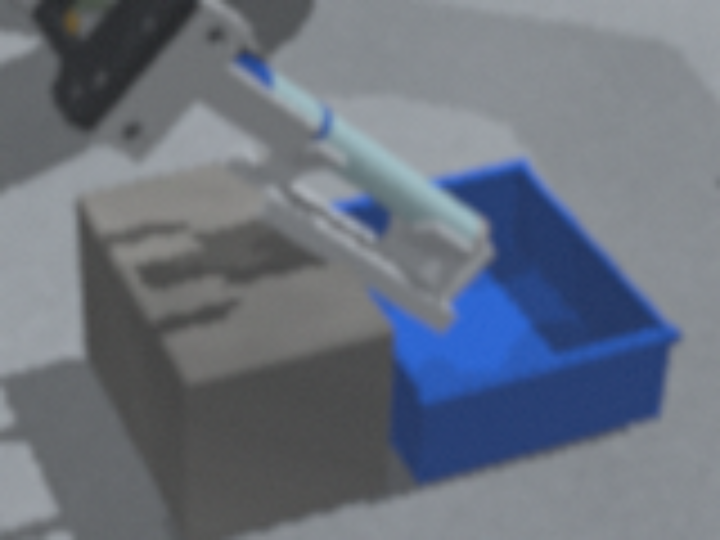

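View pics/wrist6.png

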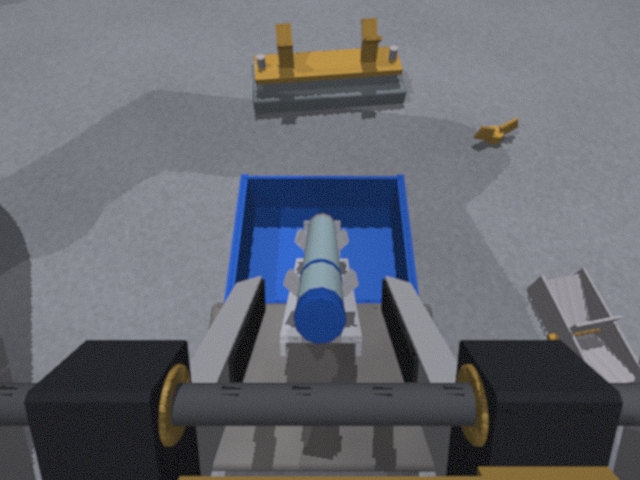

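Run:
```python
from h import *
P,R=pose(); D=P-RO; print("P in rest x,y,z",D@OUT,D@ly,D@U)
G=RO+U*.08-OUT*.016; print("G",G)
tgt([.486,.02,.32],R_st,P,R_pl)
tgt(G+OUT*.12,R_gr,np.array([.486,.02,.32]),R_st)
```

```text
P in rest x,y,z 0.0013959551740048287 -0.0003217767426794778 0.1408732601820037
G [ 0.4878 -0.0064  0.1203]
d [-0.3086  0.7125  0.0095] w [ 0.  0. -1.] rows [3.7 6.3]
d [ 0.5745  0.2923 -0.0111] w [-0.  0. -1.] rows [3.1 6.3]
```

>>> arm_command(targets=[{"dx": -0.2, "dy": 0, "dz": 0, "wx": 0, "wy": 0, "wz": 0}, {"dx": -0.4, "dy": 0, "dz": 0, "wx": 0, "wy": 0, "wz": 0}, {"dx": -0.6, "dy": 0, "dz": 0, "wx": 0, "wy": 0, "wz": 0}, {"dx": -0.5, "dy": 0.2, "dz": 0, "wx": 0, "wy": 0, "wz": -0.2}, {"dx": -0.31, "dy": 0.71, "dz": 0.01, "wx": 0, "wy": 0, "wz": -1}, {"dx": -0.31, "dy": 0.71, "dz": 0.01, "wx": 0, "wy": 0, "wz": -1}, {"dx": -0.31, "dy": 0.71, "dz": 0.01, "wx": 0, "wy": 0, "wz": -1}, {"dx": -0.31, "dy": 0.71, "dz": 0.01, "wx": 0, "wy": 0, "wz": -1}, {"dx": -0.31, "dy": 0.71, "dz": 0.01, "wx": 0, "wy": 0, "wz": -1}, {"dx": -0.31, "dy": 0.71, "dz": 0.01, "wx": 0, "wy": 0, "wz": -1}])

```text
t: 9.77
position: [0.4861, 0.0225, 0.3225]
tool_rot: [-0.652, 1.564, -0.496]
ft_force: [0.2, 0.5, 0.4]
finger_gap: 0.0562
```

Run:
```python
from h import *
G=RO+U*.08-OUT*.016
tgt(G+OUT*.12,R_gr)
s=read_state(); print(s['joint_pos'],s['position'])
im=get_image("scene"); im=cv2.resize(im[190:310,270:430],None,fx=4.5,fy=4.5); cv2.imwrite("pics/s7.png",im[:,:,::-1])
im=get_image("wrist"); cv2.imwrite("pics/w7.png",im[:,:,::-1]); np.save("w7.npy",np.r_[s['position'],s['tool_rot']])
```

```text
d [ 0.5859  0.2825 -0.0148] w [ 0.0046  0.0095 -0.9948] rows [3.1 6.3]
[-0.1301 -0.0579  1.5857 -0.0024  1.6074 -0.2863] [0.4861 0.0225 0.3225]
```

View pics/s7.png

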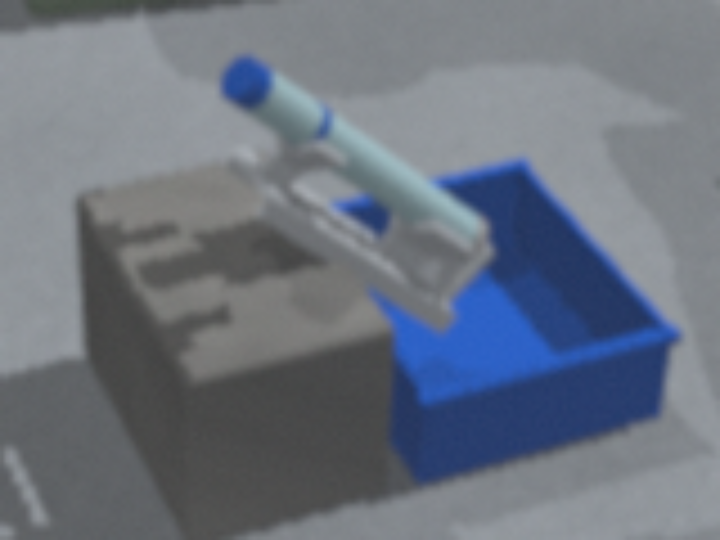

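View pics/w7.png

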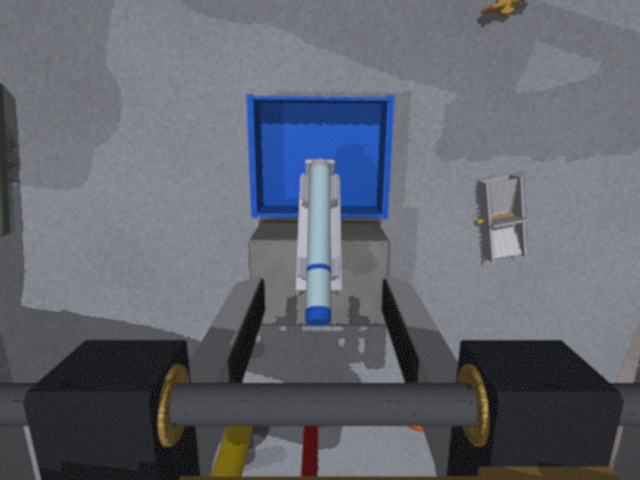

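>>> arm_command(claw=75, targets=[{"dx": 0, "dy": 0.28, "dz": -0.015, "wx": 0, "wy": 0.01, "wz": -0.995}, {"dx": 0, "dy": 0.28, "dz": -0.015, "wx": 0, "wy": 0.01, "wz": -0.995}, {"dx": 0.2, "dy": 0.28, "dz": -0.015, "wx": 0, "wy": 0.01, "wz": -0.995}, {"dx": 0.4, "dy": 0.28, "dz": -0.015, "wx": 0, "wy": 0.01, "wz": -0.995}, {"dx": 0.58, "dy": 0.28, "dz": -0.015, "wx": 0, "wy": 0.01, "wz": -0.995}, {"dx": 0.58, "dy": 0.28, "dz": -0.015, "wx": 0, "wy": 0.01, "wz": -0.995}, {"dx": 0.58, "dy": 0.28, "dz": -0.015, "wx": 0, "wy": 0.01, "wz": -0.995}, {"dx": 0.58, "dy": 0.28, "dz": -0.015, "wx": 0, "wy": 0.01, "wz": -0.995}])

```text
t: 10.53
position: [0.4726, 0.0743, 0.1997]
tool_rot: [-1.595, 0.788, -1.439]
ft_force: [0.5, -0.6, 0.2]
finger_gap: 0.0706
```

Run:
```python
from h import *
G=RO+U*.08-OUT*.016
tgt(G,R_gr)
s=read_state(); print(s['joint_pos'],s['position'],s['finger_gap'])
im=get_image("wrist"); cv2.imwrite("pics/w8.png",im[:,:,::-1])
pv=np.r_[s['position'],s['tool_rot']]
for z in (0,.085,.17): print(z,projw(pv,RO+U*z))
```

```text
d [ 0.571  -0.0111  0.022 ] w [ 0.0137 -0.0168 -0.0033] rows [2.7 0.1]
[ 0.4578  0.2465  1.7259 -0.7338  1.5018  0.4836] [0.4726 0.0743 0.1997] 0.07061859159813566
0 [330.0816 127.416 ]
0.085 [328.3321 249.1563]
0.17 [326.8323 353.5191]
```

View pics/w8.png

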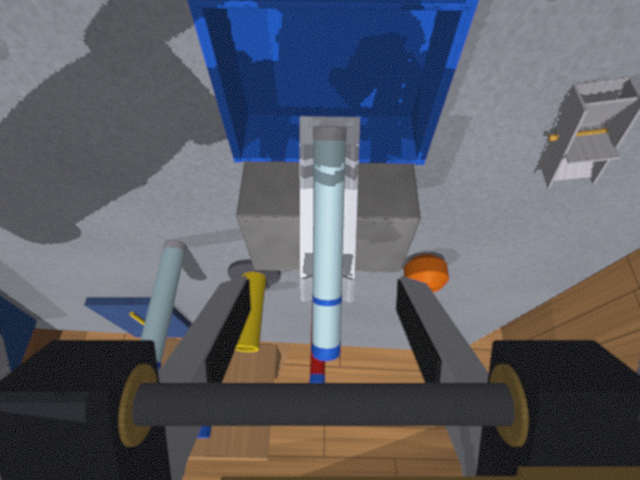

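>>> arm_command(targets=[{"dx": 0.15, "dy": -0.01, "dz": 0.02, "wx": 0.0137, "wy": -0.0168, "wz": 0}, {"dx": 0.3, "dy": -0.01, "dz": 0.02, "wx": 0.0137, "wy": -0.0168, "wz": 0}, {"dx": 0.42, "dy": -0.01, "dz": 0.02, "wx": 0.0137, "wy": -0.0168, "wz": 0}, {"dx": 0.52, "dy": -0.01, "dz": 0.02, "wx": 0.0137, "wy": -0.0168, "wz": 0}, {"dx": 0.57, "dy": -0.01, "dz": 0.02, "wx": 0.0137, "wy": -0.0168, "wz": 0}, {"dx": 0.57, "dy": -0.01, "dz": 0.02, "wx": 0.0137, "wy": -0.0168, "wz": 0}, {"dx": 0.57, "dy": -0.01, "dz": 0.02, "wx": 0.0137, "wy": -0.0168, "wz": 0}])

```text
t: 11.17
position: [0.4908, -0.0066, 0.1254]
tool_rot: [-1.554, 0.791, -1.412]
ft_force: [-0.4, 0.3, 0.3]
finger_gap: 0.0708
```

Run:
```python
from h import *
G=RO+U*.08-OUT*.016
tgt(G,R_gr); print(read_state()['ft_force'])
im=get_image("wrist"); cv2.imwrite("pics/w9.png",im[:,:,::-1])
```

```text
d [ 0.0159  0.0199 -0.015 ] w [-0.0137  0.0073 -0.007 ] rows [0.1 0.1]
[-0.3964  0.346   0.3012]
```

View pics/w9.png

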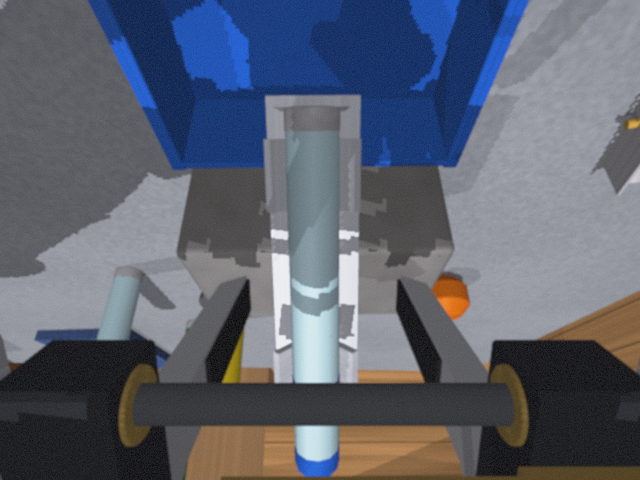

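>>> arm_command(claw=0, targets=[{"dx": 0.012, "dy": 0, "dz": -0.015, "wx": -0.013, "wy": 0.007, "wz": -0.007}, {"dx": 0.012, "dy": 0, "dz": -0.015, "wx": -0.013, "wy": 0.007, "wz": -0.007}, {"dx": 0.012, "dy": 0, "dz": -0.015, "wx": -0.013, "wy": 0.007, "wz": -0.007}, {"dx": 0.012, "dy": 0, "dz": -0.015, "wx": -0.013, "wy": 0.007, "wz": -0.007}, {"dx": 0.012, "dy": 0, "dz": -0.015, "wx": -0.013, "wy": 0.007, "wz": -0.007}, {"dx": 0.012, "dy": 0, "dz": -0.015, "wx": -0.013, "wy": 0.007, "wz": -0.007}, {"dx": 0.012, "dy": 0, "dz": -0.015, "wx": -0.013, "wy": 0.007, "wz": -0.007}, {"dx": 0.012, "dy": 0, "dz": -0.015, "wx": -0.013, "wy": 0.007, "wz": -0.007}, {"dx": 0.012, "dy": 0, "dz": -0.015, "wx": -0.013, "wy": 0.007, "wz": -0.007}, {"dx": 0.012, "dy": 0, "dz": -0.015, "wx": -0.013, "wy": 0.007, "wz": -0.007}])

```text
t: 12.05
position: [0.4871, -0.0078, 0.1226]
tool_rot: [-1.573, 0.785, -1.42]
ft_force: [-1.4, 0.7, 1.3]
finger_gap: 0.0211
```

Run:
```python
from h import *
G=RO+U*.08-OUT*.016
tgt(G,R_gr); P,R=pose(); D=P-RO; print("P in rest",D@OUT,D@ly,D@U); print(R_gr.T@read_state()['ft_force'])
```

```text
d [0.0038 0.013  0.0044] w [0.0035 0.0004 0.001 ] rows [0.1 0. ]
P in rest -0.015244238013230767 0.0008703602055919221 0.08259241390199913
[-1.5963 -0.281  -1.2309]
```

```bash
cat >> h.py <<'E'
def R_cr(deg=14.7):
    b=np.radians(deg); return RR(-Z,[np.sin(b),-np.cos(b),0])
E
python3 - <<'E'
from h import *
P,R=pose()
tgt([.47,.12,.29],R_st,P,R_gr)
tgt([.4444,.3152,.16],R_cr(),np.array([.47,.12,.29]),R_st)
E
```

```text
d [-1.0477 -0.1359  0.0111] w [ 0. -0.  1.] rows [5.1 6.3]
d [0.65   0.9842 0.0194] w [1.8644 0.     0.    ] rows [ 5.7 11.7]
```

>>> arm_command(targets=[{"dx": -0.1, "dy": 0, "dz": 0, "wx": 0, "wy": 0, "wz": 0}, {"dx": -0.25, "dy": 0, "dz": 0, "wx": 0, "wy": 0, "wz": 0}, {"dx": -0.4, "dy": 0, "dz": 0, "wx": 0, "wy": 0, "wz": 0.1}, {"dx": -0.6, "dy": -0.1, "dz": 0, "wx": 0, "wy": 0, "wz": 0.25}, {"dx": -0.8, "dy": -0.13, "dz": 0, "wx": 0, "wy": 0, "wz": 0.4}, {"dx": -1, "dy": -0.13, "dz": 0, "wx": 0, "wy": 0, "wz": 0.55}, {"dx": -1, "dy": -0.13, "dz": 0, "wx": 0, "wy": 0, "wz": 0.7}, {"dx": -1, "dy": -0.13, "dz": 0, "wx": 0, "wy": 0, "wz": 0.85}, {"dx": -1, "dy": -0.13, "dz": 0, "wx": 0, "wy": 0, "wz": 1}])

```text
t: 12.8
position: [0.4698, 0.1148, 0.2848]
tool_rot: [0.688, 1.565, 0.843]
ft_force: [-0.4, -0.1, -1.8]
finger_gap: 0.0211
```

>>> arm_command(targets=[{"dx": 0, "dy": 0.2, "dz": 0, "wx": 0.15, "wy": 0, "wz": 0}, {"dx": 0, "dy": 0.4, "dz": 0, "wx": 0.3, "wy": 0, "wz": 0}, {"dx": 0, "dy": 0.6, "dz": 0, "wx": 0.45, "wy": 0, "wz": 0}, {"dx": 0, "dy": 0.8, "dz": 0, "wx": 0.6, "wy": 0, "wz": 0}, {"dx": 0, "dy": 0.9, "dz": 0, "wx": 0.75, "wy": 0, "wz": 0}, {"dx": 0, "dy": 0.9, "dz": 0, "wx": 0.9, "wy": 0, "wz": 0}, {"dx": 0, "dy": 0.9, "dz": 0, "wx": 0.95, "wy": 0, "wz": 0}])

```text
t: 13.38
position: [0.4406, 0.2933, 0.2814]
tool_rot: [-1.818, 1.568, -2.413]
ft_force: [0.7, -1.4, -0.9]
finger_gap: 0.0211
```

Run:
```python
from h import *
tgt([.4444,.3152,.16],R_cr()); s=read_state(); print(s['joint_pos'],s['position'],s['finger_gap'])
im=get_image("scene"); cv2.imwrite("pics/s10.png",im[:,:,::-1])
```

```text
d [ 0.6066  0.1029 -0.0455] w [0.9154 0.0004 0.0037] rows [3.  5.8]
[ 0.4242  0.061   1.5491 -0.0009  1.5342  1.0196] [0.4406 0.2933 0.2814] 0.021088168771338636
```

View pics/s10.png

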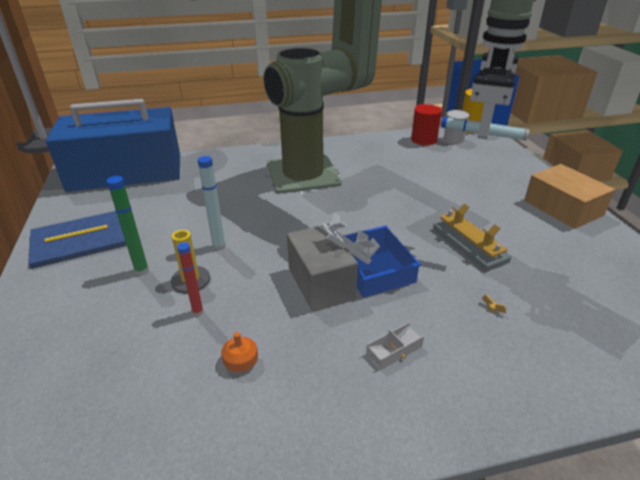

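>>> arm_command(targets=[{"dx": 0.1, "dy": 0.1, "dz": -0.045, "wx": 0.2, "wy": 0, "wz": 0}, {"dx": 0.2, "dy": 0.1, "dz": -0.045, "wx": 0.4, "wy": 0, "wz": 0}, {"dx": 0.4, "dy": 0.1, "dz": -0.045, "wx": 0.6, "wy": 0, "wz": 0}, {"dx": 0.5, "dy": 0.1, "dz": -0.045, "wx": 0.8, "wy": 0, "wz": 0}, {"dx": 0.5, "dy": 0.1, "dz": -0.045, "wx": 0.915, "wy": 0, "wz": 0}, {"dx": 0.5, "dy": 0.1, "dz": -0.045, "wx": 0.915, "wy": 0, "wz": 0}, {"dx": 0.5, "dy": 0.1, "dz": -0.045, "wx": 0.915, "wy": 0, "wz": 0}, {"dx": 0.5, "dy": 0.1, "dz": -0.045, "wx": 0.915, "wy": 0, "wz": 0}])

```text
t: 14.1
position: [0.4452, 0.3129, 0.182]
tool_rot: [-1.002, 1.569, -2.311]
ft_force: [0.2, -0.1, -2.4]
finger_gap: 0.0214
```

Run:
```python
from h import *
tgt([.4444,.3152,.16],R_cr()); s=read_state(); print(s['joint_pos'],s['position'],s['finger_gap'])
np.save("w11.npy",np.r_[s['position'],s['tool_rot']])
for n in ("wrist","scene","top"):
    im=get_image(n); cv2.imwrite(f"pics/{n}11.png",im[:,:,::-1])
    if n=="scene": cv2.imwrite("pics/scene11c.png",cv2.resize(im[140:290,400:580],None,fx=4,fy=4,interpolation=cv2.INTER_CUBIC)[:,:,::-1])
    if n=="top": cv2.imwrite("pics/top11c.png",cv2.resize(im[200:340,90:240],None,fx=4,fy=4,interpolation=cv2.INTER_CUBIC)[:,:,::-1])
```

```text
d [ 0.1098 -0.0007 -0.0123] w [0.0065 0.0013 0.002 ] rows [0.5 0. ]
[ 0.454   0.1633  1.6425 -0.0007  1.3375  1.7633] [0.4452 0.3129 0.182 ] 0.02141123144626304
```

View pics/wrist11.png

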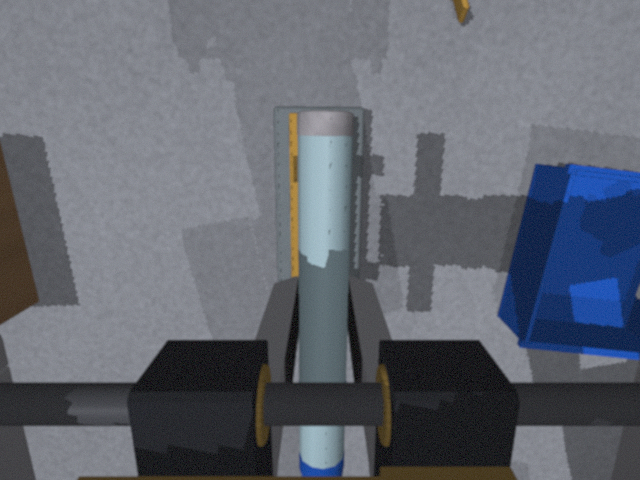

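View pics/scene11c.png

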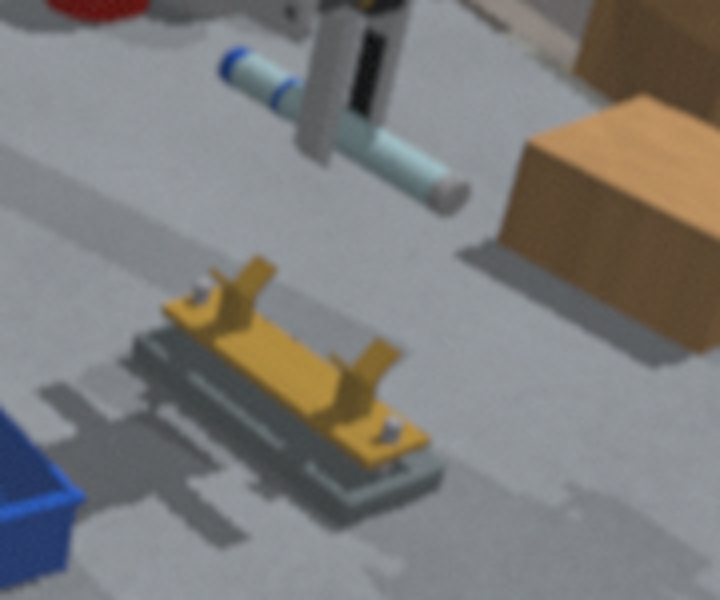

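View pics/top11c.png

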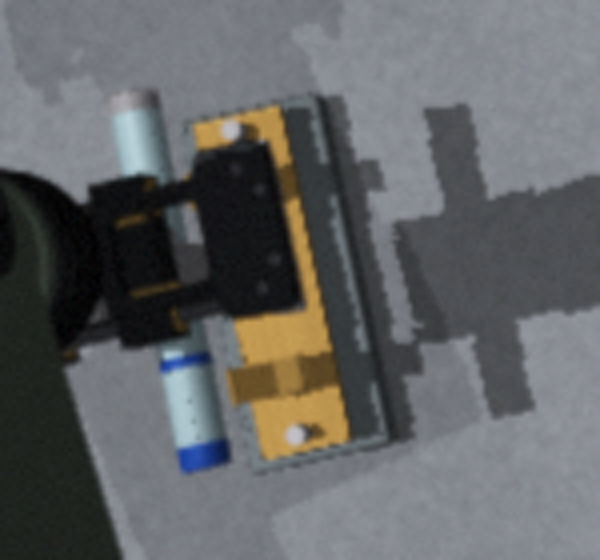

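Run:
```python
from h import *
pv=np.load("w11.npy"); P=pv[:3];R=Ro.from_euler('xyz',pv[3:]).as_matrix()
for dg,c in ((14.7,(.4444,.3152)),):
    b=np.radians(dg);bx=np.array([np.cos(b),np.sin(b),0]);by=np.array([-bx[1],bx[0],0]);C=np.array([*c,0])
    for q in ((.095,.0375,.02),(.095,-.0375,.02),(0,.0375,.02),(0,-.0375,.02),(.095,.0375,0)): print(q,projw(pv,C+bx*q[0]+by*q[1]+Z*q[2]))
axis=P-R[:,0]*.0165
for e in (.085-.0024,-.085-.0024):
    E=axis+R[:,1]*e; print('end',e,(proj('scene',E)-[400,140])*4,(proj('top',E)-[90,200])*4,projw(pv,E))
i=cv2.imread("pics/wrist11.png"); cv2.imwrite("pics/w11c.png",cv2.resize(i[90:300,250:400],None,fx=4,fy=2.8,interpolation=cv2.INTER_CUBIC))
```

```text
(0.095, 0.0375, 0.02) [273.5814 106.6681]
(0.095, -0.0375, 0.02) [365.9442 107.1128]
(0, 0.0375, 0.02) [276.6552 220.9153]
(0, -0.0375, 0.02) [362.3597 221.2627]
(0.095, 0.0375, 0) [276.3188 107.9326]
end 0.0826 [453.24   197.9462] [127.0951  93.6573] [321.9698 115.1555]
end -0.0874 [226.6917  65.1561] [207.4847 466.7818] [322.3945 469.5604]
```

View pics/w11c.png

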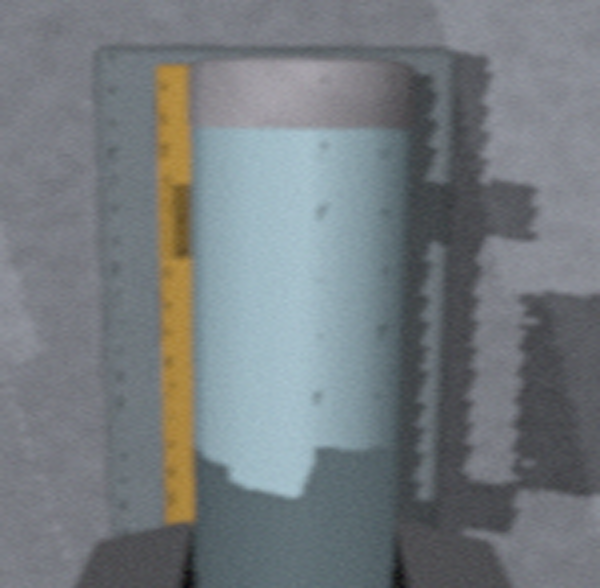

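>>> arm_command(targets=[{"dx": 0.1, "dy": 0.011, "dz": -0.017, "wx": -0.009, "wy": 0.001, "wz": 0.002}, {"dx": 0.25, "dy": 0.011, "dz": -0.017, "wx": -0.009, "wy": 0.001, "wz": 0.002}, {"dx": 0.38, "dy": 0.011, "dz": -0.017, "wx": -0.009, "wy": 0.001, "wz": 0.002}, {"dx": 0.46, "dy": 0.011, "dz": -0.017, "wx": -0.009, "wy": 0.001, "wz": 0.002}, {"dx": 0.5, "dy": 0.011, "dz": -0.017, "wx": -0.009, "wy": 0.001, "wz": 0.002}, {"dx": 0.515, "dy": 0.011, "dz": -0.017, "wx": -0.009, "wy": 0.001, "wz": 0.002}, {"dx": 0.515, "dy": 0.011, "dz": -0.017, "wx": -0.009, "wy": 0.001, "wz": 0.002}, {"dx": 0.515, "dy": 0.011, "dz": -0.017, "wx": -0.009, "wy": 0.001, "wz": 0.002}])

```text
t: 14.92
position: [0.4474, 0.3176, 0.0805]
tool_rot: [1.79, 1.568, 0.486]
ft_force: [-0.0, -0.3, -0.0]
finger_gap: 0.0217
```

Run:
```python
from h import *
b=np.radians(14.7);C=np.array([.4444+.0024*np.cos(b),.3152+.0024*np.sin(b),.0665])
tgt(C,R_cr()); s=read_state(); print(s['position'],s['ft_force'],s['moment'])
im=get_image("scene"); cv2.imwrite("pics/scene12c.png",cv2.resize(im[170:280,420:540],None,fx=5,fy=5,interpolation=cv2.INTER_CUBIC)[:,:,::-1])
im=get_image("wrist"); cv2.imwrite("pics/w12.png",im[:,:,::-1])
```

```text
d [ 0.0701 -0.0058  0.0079] w [ 0.0122 -0.0008 -0.0036] rows [0.3 0.1]
[0.4474 0.3176 0.0805] [-0.0169 -0.2765 -0.0319] [ 0.0173 -0.0145 -0.0151]
```

View pics/scene12c.png

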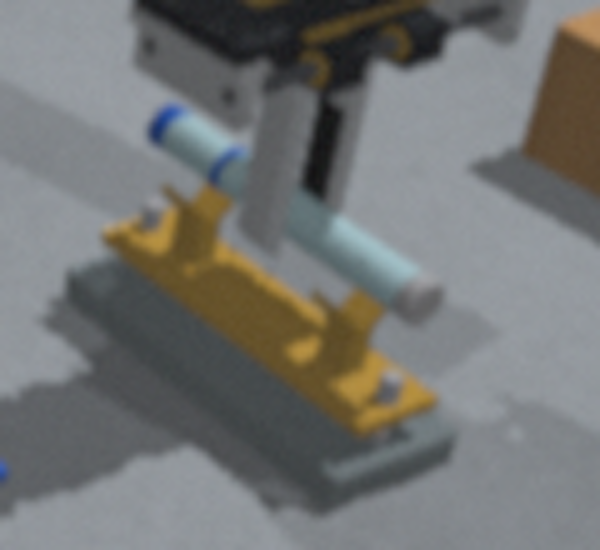

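View pics/w12.png

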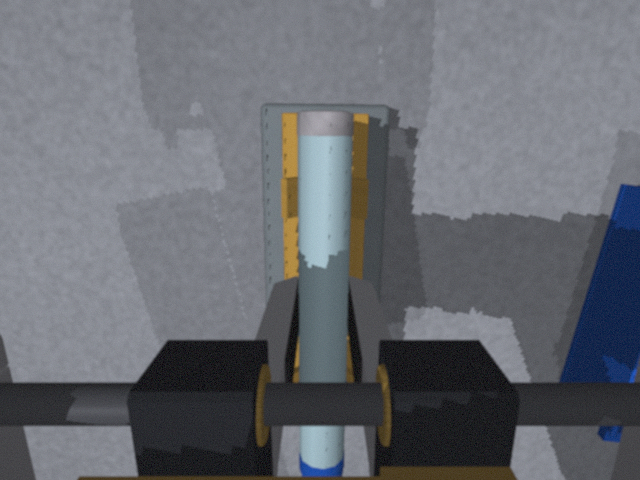

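>>> arm_command(targets=[{"dx": 0.02, "dy": -0.004, "dz": 0, "wx": 0, "wy": 0, "wz": -0.004}, {"dx": 0.035, "dy": -0.004, "dz": 0, "wx": 0, "wy": 0, "wz": -0.004}, {"dx": 0.05, "dy": -0.004, "dz": 0, "wx": 0, "wy": 0, "wz": -0.004}, {"dx": 0.06, "dy": -0.004, "dz": 0, "wx": 0, "wy": 0, "wz": -0.004}, {"dx": 0.06, "dy": -0.004, "dz": 0, "wx": 0, "wy": 0, "wz": -0.004}, {"dx": 0.06, "dy": -0.004, "dz": 0, "wx": 0, "wy": 0, "wz": -0.004}])

```text
t: 15.52
position: [0.4453, 0.3167, 0.0668]
tool_rot: [-1.574, 1.567, -2.879]
ft_force: [0.4, -0.1, -0.8]
finger_gap: 0.0208
```

>>> arm_command(targets=[{"dx": 0.005, "dy": 0, "dz": 0, "wx": 0, "wy": 0, "wz": 0}, {"dx": 0.01, "dy": 0, "dz": 0, "wx": 0, "wy": 0, "wz": 0}, {"dx": 0.01, "dy": 0, "dz": 0, "wx": 0, "wy": 0, "wz": 0}])

```text
t: 15.77
position: [0.4455, 0.3169, 0.0651]
tool_rot: [-1.665, 1.568, -2.97]
ft_force: [-0.0, 0.6, -1.1]
finger_gap: 0.0211
```

>>> arm_command(targets=[{"dx": 0.006, "dy": 0, "dz": 0, "wx": 0, "wy": 0, "wz": 0}, {"dx": 0.012, "dy": 0, "dz": 0, "wx": 0, "wy": 0, "wz": 0}, {"dx": 0.012, "dy": 0, "dz": 0, "wx": 0, "wy": 0, "wz": 0}])

```text
t: 16.02
position: [0.4457, 0.3172, 0.0637]
tool_rot: [-1.855, 1.568, 3.123]
ft_force: [-1.6, -0.2, 4.4]
finger_gap: 0.0213
```

Run:
```python
from h import *
s=read_state(); print(s['position'],s['ft_force'],s['moment'])
im=get_image("scene"); cv2.imwrite("pics/scene13c.png",cv2.resize(im[170:280,420:540],None,fx=5,fy=5,interpolation=cv2.INTER_CUBIC)[:,:,::-1])
```

```text
[0.4457 0.3172 0.0637] [-1.5834 -0.2257  4.3812] [-0.0717  0.2778 -0.0361]
```

View pics/scene13c.png

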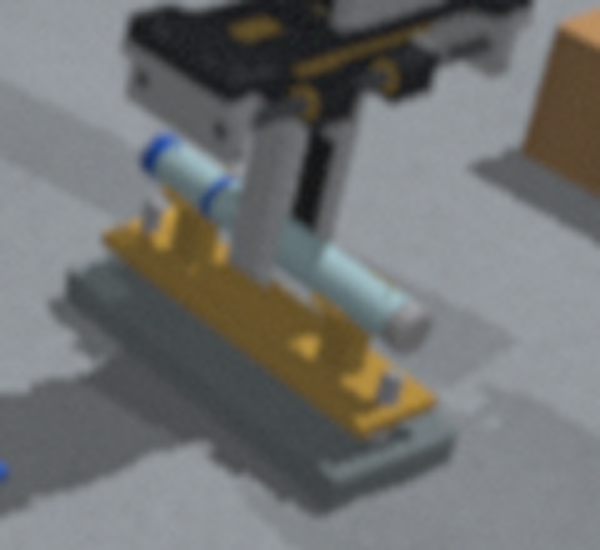

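>>> arm_command(claw=45, targets=[{"dx": 0, "dy": 0, "dz": 0, "wx": 0, "wy": 0, "wz": 0}, {"dx": 0, "dy": 0, "dz": 0, "wx": 0, "wy": 0, "wz": 0}, {"dx": 0, "dy": 0, "dz": 0, "wx": 0, "wy": 0, "wz": 0}, {"dx": 0, "dy": 0, "dz": 0, "wx": 0, "wy": 0, "wz": 0}, {"dx": 0, "dy": 0, "dz": 0, "wx": 0, "wy": 0, "wz": 0}, {"dx": 0, "dy": 0, "dz": 0, "wx": 0, "wy": 0, "wz": 0}])

```text
t: 16.57
position: [0.4454, 0.3167, 0.0625]
tool_rot: [-1.568, 1.568, -2.873]
ft_force: [-0.3, -0.2, -0.6]
finger_gap: 0.0425
```

Run:
```python
from h import *
s=read_state(); print(s['position'],s['ft_force'],s['moment'],s['finger_gap'])
im=get_image("scene"); cv2.imwrite("pics/scene14c.png",cv2.resize(im[170:280,420:540],None,fx=5,fy=5,interpolation=cv2.INTER_CUBIC)[:,:,::-1])
im=get_image("wrist"); cv2.imwrite("pics/w14.png",im[:,:,::-1])
```

```text
[0.4454 0.3167 0.0625] [-0.3278 -0.2027 -0.6266] [-0.0299 -0.0007 -0.0001] 0.04249001331240687
```

View pics/scene14c.png

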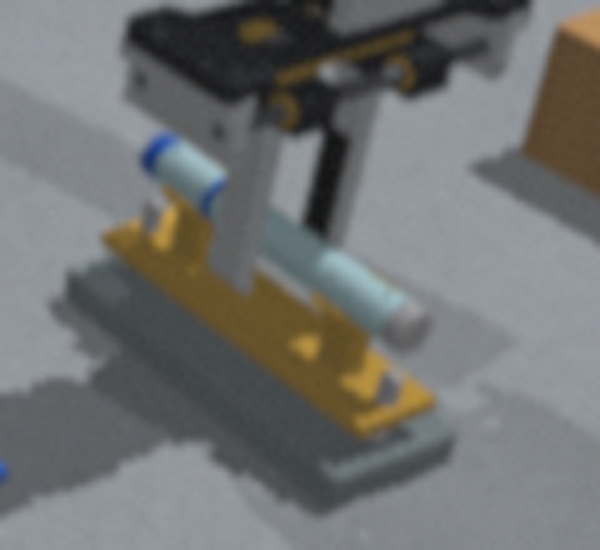

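View pics/w14.png

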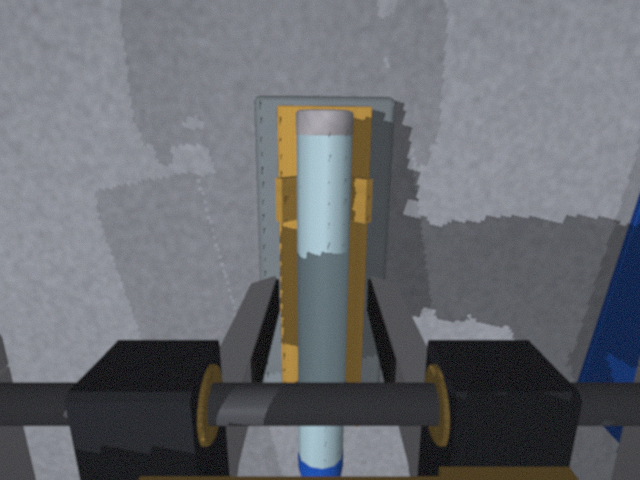

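Run:
```python
from h import *
b=np.radians(14.7);bx=np.array([np.cos(b),np.sin(b),0]);C=np.array([.4444,.3152,.080])
for e in (.075,.085,.095,-.085): print(e,(proj('scene',C+bx*e)-[420,170])*5)
```

```text
0.075 [392.2792 323.3321]
0.085 [409.1681 335.1274]
0.095 [426.2912 347.0863]
-0.085 [150.3727 154.3824]
```

>>> arm_command(claw=0, targets=[{"dx": 0, "dy": 0, "dz": 0, "wx": 0, "wy": 0, "wz": 0}, {"dx": 0, "dy": 0, "dz": 0, "wx": 0, "wy": 0, "wz": 0}, {"dx": 0, "dy": 0, "dz": 0, "wx": 0, "wy": 0, "wz": 0}, {"dx": 0, "dy": 0, "dz": 0, "wx": 0, "wy": 0, "wz": 0}, {"dx": 0, "dy": 0, "dz": 0, "wx": 0, "wy": 0, "wz": 0}, {"dx": 0, "dy": 0, "dz": 0, "wx": 0, "wy": 0, "wz": 0}])

```text
t: 17.17
position: [0.4454, 0.3171, 0.0628]
tool_rot: [-1.807, 1.568, -3.113]
ft_force: [-0.6, 1.1, -1.2]
finger_gap: 0.021
```

>>> arm_command(targets=[{"dx": 0.01, "dy": 0, "dz": 0, "wx": 0, "wy": 0, "wz": 0}, {"dx": 0.02, "dy": 0, "dz": 0, "wx": 0, "wy": 0, "wz": 0}, {"dx": 0.03, "dy": 0, "dz": 0, "wx": 0, "wy": 0, "wz": 0}, {"dx": 0.04, "dy": 0, "dz": 0, "wx": 0, "wy": 0, "wz": 0}, {"dx": 0.04, "dy": 0, "dz": 0, "wx": 0, "wy": 0, "wz": 0}])

```text
t: 17.58
position: [0.4455, 0.3172, 0.0555]
tool_rot: [-1.789, 1.568, -3.094]
ft_force: [-2.3, -0.2, 4.1]
finger_gap: 0.0208
```

Run:
```python
from h import *
s=read_state(); print(s['position'],s['ft_force'],s['moment'],s['finger_gap'])
im=get_image("scene"); cv2.imwrite("pics/scene15c.png",cv2.resize(im[170:280,420:540],None,fx=5,fy=5,interpolation=cv2.INTER_CUBIC)[:,:,::-1])
```

```text
[0.4455 0.3172 0.0555] [-2.2563 -0.247   4.0728] [ 0.1048  0.4048 -0.0293] 0.020820636182624946
```

View pics/scene15c.png

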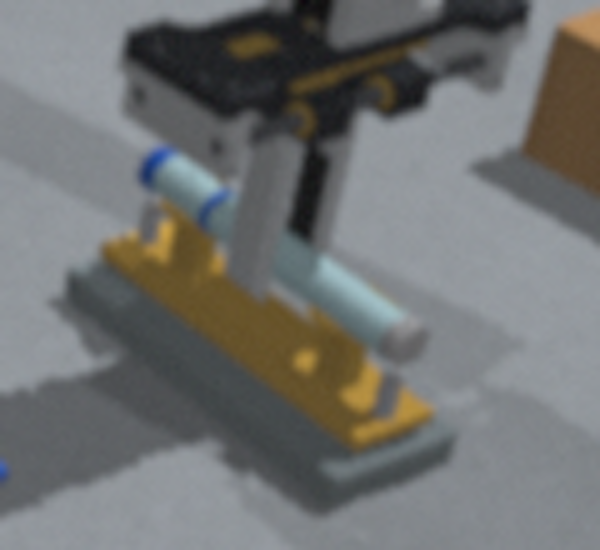

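Cradle moves down with it. I'll continue in small steps.

>>> arm_command(targets=[{"dx": 0.007, "dy": 0, "dz": 0, "wx": 0, "wy": 0, "wz": 0}, {"dx": 0.015, "dy": 0, "dz": 0, "wx": 0, "wy": 0, "wz": 0}, {"dx": 0.015, "dy": 0, "dz": 0, "wx": 0, "wy": 0, "wz": 0}])

```text
t: 17.88
position: [0.4455, 0.3172, 0.0525]
tool_rot: [-1.788, 1.568, -3.093]
ft_force: [-2.2, 0.8, 5.9]
finger_gap: 0.0212
```

>>> arm_command(targets=[{"dx": 0.005, "dy": 0, "dz": 0, "wx": 0, "wy": 0, "wz": 0}, {"dx": 0.005, "dy": 0, "dz": 0, "wx": 0, "wy": 0, "wz": 0}])

```text
t: 18.05
position: [0.4455, 0.3172, 0.0515]
tool_rot: [-1.784, 1.568, -3.089]
ft_force: [-2.7, -0.1, 5.1]
finger_gap: 0.0212
```

>>> arm_command(targets=[{"dx": 0.005, "dy": 0, "dz": 0, "wx": 0, "wy": 0, "wz": 0}, {"dx": 0.005, "dy": 0, "dz": 0, "wx": 0, "wy": 0, "wz": 0}])

```text
t: 18.22
position: [0.4455, 0.3172, 0.0506]
tool_rot: [-1.814, 1.568, -3.119]
ft_force: [-2.1, 1.3, 5.9]
finger_gap: 0.0207
```

>>> arm_command(targets=[{"dx": 0.005, "dy": 0, "dz": 0, "wx": 0, "wy": 0, "wz": 0}, {"dx": 0.005, "dy": 0, "dz": 0, "wx": 0, "wy": 0, "wz": 0}])

```text
t: 18.38
position: [0.4455, 0.3172, 0.0504]
tool_rot: [-1.735, 1.568, -3.04]
ft_force: [-4.3, -1.3, 10.3]
finger_gap: 0.0212
```

>>> arm_command(targets=[{"dx": 0.003, "dy": 0, "dz": 0, "wx": 0, "wy": 0, "wz": 0}, {"dx": 0.005, "dy": 0, "dz": 0, "wx": 0, "wy": 0, "wz": 0}, {"dx": 0.005, "dy": 0, "dz": 0, "wx": 0, "wy": 0, "wz": 0}])

```text
t: 18.63
position: [0.4456, 0.3172, 0.0504]
tool_rot: [-1.697, 1.568, -3.002]
ft_force: [-5.5, -2.4, 16.0]
finger_gap: 0.0212
```

Run:
```python
from h import *
s=read_state(); print(s['position'],s['ft_force'],s['moment'],s['finger_gap'])
im=get_image("scene"); cv2.imwrite("pics/scene16c.png",cv2.resize(im[170:280,420:540],None,fx=5,fy=5,interpolation=cv2.INTER_CUBIC)[:,:,::-1])
```

```text
[0.4456 0.3172 0.0504] [-5.4871 -2.3874 15.9853] [-0.2702  1.1368 -0.0779] 0.021177650985333703
```

View pics/scene16c.png

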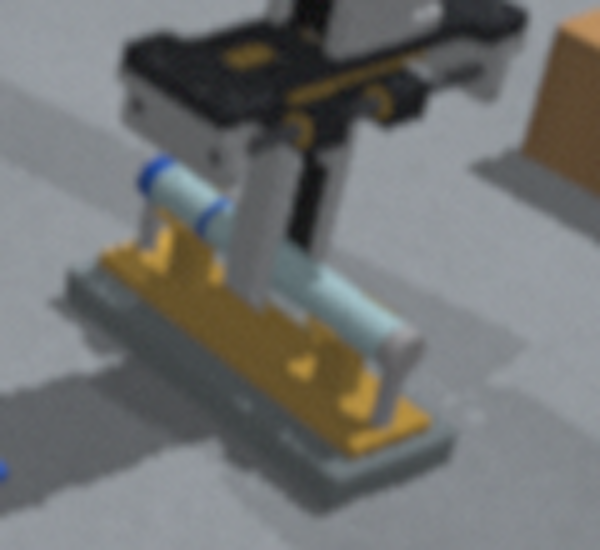

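>>> arm_command(claw=50, targets=[{"dx": -0.007, "dy": 0, "dz": 0, "wx": 0, "wy": 0, "wz": 0}, {"dx": -0.007, "dy": 0, "dz": 0, "wx": 0, "wy": 0, "wz": 0}, {"dx": -0.007, "dy": 0, "dz": 0, "wx": 0, "wy": 0, "wz": 0}, {"dx": -0.007, "dy": 0, "dz": 0, "wx": 0, "wy": 0, "wz": 0}, {"dx": -0.007, "dy": 0, "dz": 0, "wx": 0, "wy": 0, "wz": 0}, {"dx": -0.007, "dy": 0, "dz": 0, "wx": 0, "wy": 0, "wz": 0}])

```text
t: 19.18
position: [0.4452, 0.3166, 0.0486]
tool_rot: [-1.53, 1.567, -2.835]
ft_force: [-0.0, -0.5, -0.6]
finger_gap: 0.0468
```

>>> arm_command(targets=[{"dx": -0.05, "dy": 0, "dz": 0, "wx": 0, "wy": 0, "wz": 0}, {"dx": -0.15, "dy": 0, "dz": 0, "wx": 0, "wy": 0, "wz": 0}, {"dx": -0.3, "dy": 0, "dz": 0, "wx": 0, "wy": 0, "wz": 0}, {"dx": -0.45, "dy": 0, "dz": 0, "wx": 0, "wy": 0, "wz": 0}, {"dx": -0.6, "dy": 0, "dz": 0, "wx": 0, "wy": 0, "wz": 0}, {"dx": -0.6, "dy": 0, "dz": 0, "wx": 0, "wy": 0, "wz": 0}])

```text
t: 19.68
position: [0.4503, 0.3192, 0.1773]
tool_rot: [1.822, 1.559, 0.517]
ft_force: [1.4, 1.1, 0.2]
finger_gap: 0.0467
```

Run:
```python
from h import *
s=read_state(); print(s['position'],s['ft_force'],s['finger_gap'])
im=get_image("scene"); cv2.imwrite("pics/scene17.png",im[:,:,::-1]);cv2.imwrite("pics/scene17c.png",cv2.resize(im[170:280,420:540],None,fx=5,fy=5,interpolation=cv2.INTER_CUBIC)[:,:,::-1])
im=get_image("wrist"); cv2.imwrite("pics/w17.png",im[:,:,::-1])
pv=np.r_[s['position'],s['tool_rot']]
b=np.radians(14.7);bx=np.array([np.cos(b),np.sin(b),0]);C=np.array([.4444,.3152,.068])
for e in (.085,-.085): print(e,(proj('scene',C+bx*e)-[420,170])*5,projw(pv,C+bx*e),projw(pv,C+bx*e+[0,0,.015]))
```

```text
[0.4503 0.3192 0.1773] [1.4066 1.0573 0.1582] 0.0466987871217689
0.085 [403.0637 357.3216] [327.2204 129.9442] [327.4001 129.6903]
-0.085 [146.4967 175.3776] [324.8097 348.348 ] [324.8506 358.4268]
```

View pics/scene17c.png

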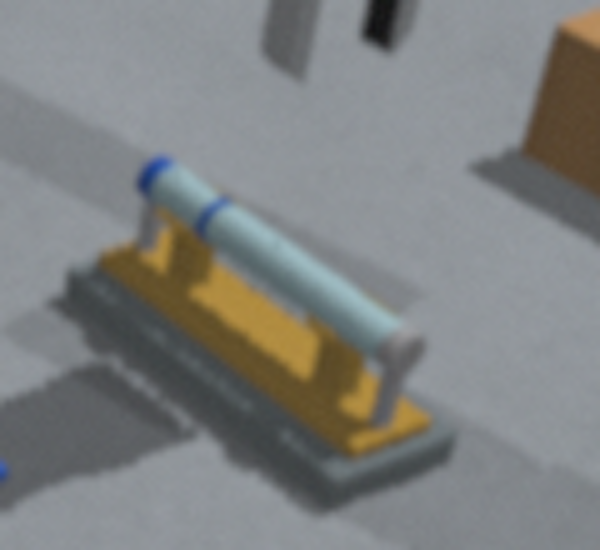

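View pics/w17.png

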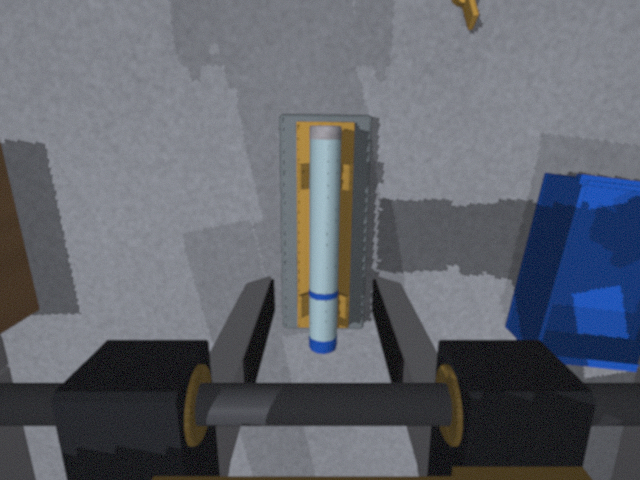

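View pics/scene17.png

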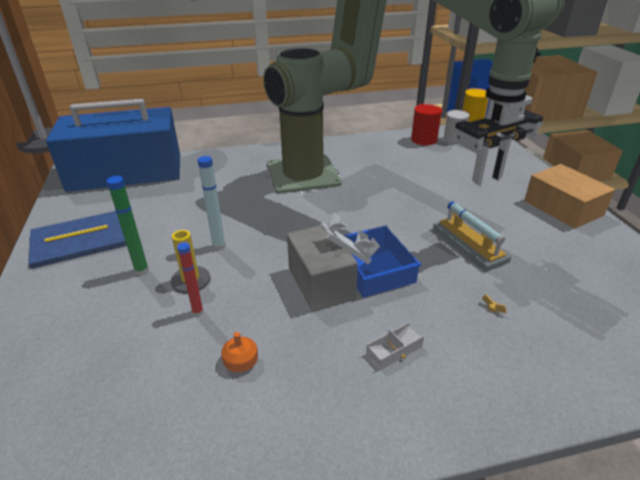

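>>> arm_command(targets=[{"dx": -0.1, "dy": 0, "dz": 0, "wx": 0, "wy": 0, "wz": 0}, {"dx": -0.1, "dy": 0, "dz": 0, "wx": 0, "wy": 0, "wz": 0}, {"dx": -0.1, "dy": 0, "dz": 0, "wx": 0, "wy": 0, "wz": 0}, {"dx": -0.1, "dy": 0, "dz": 0, "wx": 0, "wy": 0, "wz": 0}])

```text
t: 20.12
position: [0.445, 0.3165, 0.1875]
tool_rot: [-1.505, 1.565, -2.81]
ft_force: [0.1, -0.2, -0.2]
finger_gap: 0.0473
```

Run:
```python
from h import *
print(read_state()['t']); print(close_job())
```

```text
20.1167
the job is handed in; nothing more can be done
None
```

I handed the job in at 20.1 s. The small frosted case is lying in both saddles of the brass cradle, pressed home and let go.

- **Chute:** I lifted the case out of the yellow stand and released it in the V chute, where it slid down to the lip. The pictures showed its ends within about a pixel or two of where they should be.
- **Cradle:** I took it again by its side and lowered it level onto the saddles while the cradle was only about 3 mm down. I let it seat itself there, then gripped it again and pressed.
- **Pressing home:** The push ran at about 4–6 N, then rose to 10 N and 16 N with the height stuck at the same value, which I read as the shoulder. The cradle's travel was not measured directly; the case dropped about 12–13 mm from where it first sat, in line with being fully home.
- **Last pictures:** The case lay within a few millimetres of the predicted home position in both the wrist and scene views. The scene view kept the same 1–2 pixel height offset it had before pressing. The float, bucket and wing nut looked unmoved by eye, and the gripper was clear, with under 0.5 N at the wrist.

One earlier measurement disagreed. In the wrist picture the crate and ledge looked about 4% wider than stated, while the V pieces fitted well, so I relied on those. One arm command was refused before moving because its rows left some numbers out; I resent it with all six.

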